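Fill a kit box on an index slide from the tipping tray

TASK

The kit box on the index slide gets one sort of part per compartment, and its first compartment already holds the bushings. Pull up the black index knob and move the box on one notch so that the pin drops in again and the middle compartment stands at the tray; lay all the white nylon bolts lying beside the slide on the tipping tray and tip them in together by the tray's handle; then move on one more notch and do the same with all the aluminium clamp blocks for the last compartment. Finish with the tray lowered and the pin home in the last notch, and leave the other things on the bench where they are.

Things in the scene. Friction and masses are not known exactly. Their poses are not given: they have to be found in the camera images.
- kit_slide: fixed frame of the kitting slide on the bench: aluminium bed plate on 22 mm rubber feet, with two guide shafts and a notched steel index bar. Origin on the bench, under the middle of the box's path straight before the tray; +y is the direction in which the carriage advances, +x points from the box to the tray. Bed 150 mm wide (x), from 345 mm on the -y side to 265 mm on the +y side. The tray's stand is 150 mm wide (y), reaches to x = +210 mm and is 148 mm high
- kit_carriage (a joint): travel of the carriage with the grey three-compartment kit box, m, growing along the frame's +y. Notches at 0, 0.100 and 0.200 (play about 1.5 mm either way); at 0 the first compartment (holding three bushings, the one at the +y end) stands before the tray's lip, at 0.100 the middle one, at 0.200 the last (nearest the knob). Moves with about 2 N plus some damping once the pin is out
- index_pin (a joint): spring index pin in the carriage, m, 0 = fully down in its notch, grows upward to the stop at 0.016. Above 0.010 the pin clears the index bar and the carriage can be slid; let go between notches it rides on the bar at 0.010 and drops in when it comes over a notch. The spring pulls down with 4 N at 0 and 10 N at 0.016
- pull_knob (a point): middle of the round black knob on top of the index pin, the height to grip (101 mm above the bench when down; rises with the pin). Knob 34 mm across, straight grip face 18 mm high, flat top 14 mm above this point; below it only the pin's 21 mm thick body, down to the carriage plate at 60 mm above the bench. It stands on the carriage 43 mm from the outside of the box's end wall (top 107 mm above the bench), which lies on its +y side
- tip_tray (a joint): hinge of the stainless tipping tray, rad, 0 = level, resting on its stand; grows to 0.95 as the handle end is lifted and the lip goes down. It falls back by its own weight (0.45 kg). Parts start to slide at about 0.2 to 0.4 and are off by about 0.8
- tray_hinge (a point): middle of the tray's hinge axis, fixed, 137 mm above the bench; the axis runs along the frame's y
- tray_floor (a point): point on the tray's floor 50 mm behind the hinge, on the tray's middle line (145 mm above the bench when level); its axes turn with the tray: +x to the handle end, z out of the floor. The floor runs from x = -78 mm (open lip over the box) to +73 mm (rear wall); rim 14 mm high; inside width 122 mm at the rear (x > +10 mm), narrowing to 93 mm at the lip
- tray_handle (a point): middle of the tray's round handle bar, 11 mm thick, 68 mm long along the frame's y, free all round; 150 mm behind the hinge and 75 mm above it when the tray is level (212 mm above the bench), and 27 mm behind the tray's rear wall
- compartment_2 (a point): centre of the floor of the kit box's middle compartment (moves with the carriage). Each compartment is 112 mm (x) by 96 mm (y) inside; floor 65 mm above the bench; walls 42 mm above the floor, the one away from the tray 62 mm
- compartment_3 (a point): centre of the floor of the kit box's last compartment, the one nearest the knob; same size
- nylon_bolt_1: white nylon hex bolt on the bench within 20 cm of the slide (bolts far off by the mallet or in bins are not meant), 83 mm long: threaded shank 14 mm thick and 72 mm long, hex head 25 x 22 mm and 11 mm thick, 30 g. Origin: middle of its length, on its underside as it lies. +y runs along the bolt to the head. It lies on the bench (about 9 mm high at the shank's axis). One may be absent (None)
- nylon_bolt_2: white nylon hex bolt on the bench within 20 cm of the slide (bolts far off by the mallet or in bins are not meant), 83 mm long: threaded shank 14 mm thick and 72 mm long, hex head 25 x 22 mm and 11 mm thick, 30 g. Origin: middle of its length, on its underside as it lies. +y runs along the bolt to the head. It lies on the bench (about 9 mm high at the shank's axis). One may be absent (None)
- nylon_bolt_3: white nylon hex bolt on the bench within 20 cm of the slide (bolts far off by the mallet or in bins are not meant), 83 mm long: threaded shank 14 mm thick and 72 mm long, hex head 25 x 22 mm and 11 mm thick, 30 g. Origin: middle of its length, on its underside as it lies. +y runs along the bolt to the head. It lies on the bench (about 9 mm high at the shank's axis). One may be absent (None)
- clamp_block_1: aluminium half clamp block, 64 x 36 x 24 mm (x, y, z), 110 g, with a 24 mm wide, 12 mm deep channel across the middle of its top and a bolt hole in each shoulder. Origin: centre of its underside; lies flat on the bench, +x along its length. One may be absent (None)
- clamp_block_2: aluminium half clamp block, 64 x 36 x 24 mm (x, y, z), 110 g, with a 24 mm wide, 12 mm deep channel across the middle of its top and a bolt hole in each shoulder. Origin: centre of its underside; lies flat on the bench, +x along its length. One may be absent (None)
- clamp_block_3: aluminium half clamp block, 64 x 36 x 24 mm (x, y, z), 110 g, with a 24 mm wide, 12 mm deep channel across the middle of its top and a bolt hole in each shoulder. Origin: centre of its underside; lies flat on the bench, +x along its length. One may be absent (None)
- marker: marker pen, 137 x 17 x 17 mm, lying on the bench left of the tray; bystander
- screwdriver: red screwdriver, 200 x 26 x 26 mm, lying on the bench beyond the slide; bystander
- tape_measure: yellow tape measure, 64 x 69 x 32 mm, on the bench to the right of the slide; bystander
Things that resemble listed ones, but are neither listed nor needed, are in the scene too. Leave any pink look-alike of the nylon_bolt_2 alone. What is shaped like the clamp_block_1 but blue is not meant.

How it is judged:
By the outcome, as a careful person would: the job done as asked, in the order asked, and still so for the second after the job is handed in, with the robot touching nothing.
Of nylon_bolt_1, nylon_bolt_2, nylon_bolt_3 only 2 to 3 are there at a start; the rules pass over those that are not, and their reading is None.
Of clamp_block_1, clamp_block_2, clamp_block_3 only 2 to 3 are there at a start; the rules pass over those that are not, and their reading is None.
At some moment in a run one of nylon_bolt_1, nylon_bolt_2, nylon_bolt_3, clamp_block_1, clamp_block_2, clamp_block_3 may be knocked a few centimetres aside while the robot is not near it.
Once in a run the grip may slacken for a moment while it holds something.
It also fails if it takes over 210 s, if anything falls off the work surface, if the arm or the gripper's body presses on something with over 40 N, if the wrist force passes 120 N, or if a joint passes its speed limit or range.

ROBOT

A 6-joint arm with a two-finger parallel gripper is mounted at the origin on a cart in front of the work surface, level with it; the furniture and walls round the work are solid. World frame = base frame: x ahead of the robot, y to its left, z up, the work surface at z = 0. Lengths are in m, angles in rad, forces in N, time in s.
With the tool pointing down it reaches from about 0.275 to 0.825 m from the base axis. Payload 5.2 kg.
Tool frame: the origin (TCP) lies midway between the tips of the shut fingers; the grasp point (between the pads) lies 19 mm behind it (arm.hold_point_z is the distance from the TCP to the grasp point, in m); z points along the fingers, y is the direction in which the jaws open and shut (so a half turn about z gives the same grasp; the last joint's range is limited). The gripper opens to 93 mm and grips with 3 to 60 N. Pads are 15 mm wide; open, the fingers measure 128 mm over their backs; the gripper's body (75 mm by 188 mm) begins 65 mm behind the grasp point.
Start: joints at [-1.44, 0.259, 1.535, -0, 1.348, -0.203], TCP at [0.18, -0.52, 0.219] pointing down, gripper open.
Joint ranges: [-3.14, 3.14], [-0.91, 2.08], [0.19, 2.58], [-1.22, 4.36], [0.22, 2.71], [-3.12, 3.12]. Speed limits (rad/s): [2.57, 2.57, 3.14, 3.14, 3.14, 3.14].

INTERFACE

Orientations are given as a 3x3 rotation matrix whose columns are the frame's x, y, z axes.
In Python, from bench import monitor, eyes, order, arm gives the robot as it stands. The module is installed in compiled form; this text tells all that it offers.
- The arm moves only by the tool carry_out, never from a script. Its argument "commands" is a list of rows, each a list of 3 entries, a list of its own where there are three numbers: the shift along the tool's x, y, z in units of 0.4 m (1.0 is 0.4 m), then the turn, a rotation vector about the tool's x, y, z in units of 2 pi rad (1.0 is 2 pi rad), then the opening, from 0 (shut) to 1 (fully open). In form: [[[tx, ty, tz], [wx, wy, wz], fingers], ...]. A call has 1 to 12 rows; each row is the pose to reach, as a shift and turn from the pose commanded when the call began, along the tool's axes at that moment, turning the shorter way round; what a row does not reach only later rows make up. A row lasts 1/12 s, in which the tool goes at most 41.7 mm and 7.16 degrees, less where a joint would pass 70% of its speed; a pose out of reach is approached as far as the arm can. A call with a number of a shift or a turn outside -1 to 1 is refused whole. A call with a gripper value outside its range is refused whole. The fingers move at their own pace and stop on an object; the grip force is fixed at half the most. Time passes only in rows, so rows that repeat a pose let the fingers close. It gives the time, the measured TCP pose, the force and the opening at its end, in the units of the state.
- monitor.get_state(): the state, without advancing time (a new reading comes with each control period).
- eyes.grab_frame(name): name is "side" or "top" or "wrist"; returns a dict with "image" (400x640x3 uint8, blue, green, red), "range_z" (400x640 float32, m along the optical axis (not along the pixel's ray), 0 where there is no reading), "fovy" (degrees; the focal length in pixels is half the picture's height over the tangent of half this angle, whatever the lens; pixels are square), "cx", "cy" (the principal point, pixels), "dist" ([k1, k2, p1, p2, k3] as OpenCV has them; the pictures are not rectified), "extrinsics" (4x4, takes a point from world to camera coordinates). Camera axes: x right, y down, z forward; pixel columns grow to the right and rows downward; lengths in m; the calibration is good to about 2 mm. A picture is of the moment at which its call begins.
- order.close_job(): hands the job in, once; it reports no verdict.
The state is a dict: "clock": time; "joint_positions": joint angles; "joint_vel": joint speeds; "tau": joint torques, N m; "position": TCP position; "tcp_rot": TCP orientation; "force": force on the tool from outside, world axes, zero at the start; "moment": the same for the moment, N m; "gripper_width": opening from 0.0 (shut) to 1.0 (fully open).
Only numpy, scipy, OpenCV 4.12 (cv2) and the standard library are available. Lean on these libraries where they do the work, as an engineer would, in place of code of your own. Each camera call takes 0.05 s, during which the arm holds its last target.

## Working session

There is one attempt and no reset: what is moved stays moved. The work goes in short steps, Python scripts to look and compute and a tool call to move; the robot and the scene stay as the last step left them, time stands still between calls to the robot, and variables do not carry over. Pictures are saved under pics/ and viewed, and the job is handed in when it is done.

Besides the shell and the picture viewer there is one more tool, called after "Request:" as name([rows], argument=value, ...), one row to a line, values as JSON. carry_out: Moves the arm, as the interface text tells. Shifts and turns lie within -1 to 1; 1 stands for 0.4 m of shift or 2 pi rad of turn. Its arguments: {"type":"object","properties":{"commands":{"type":"array","items":{"type":"array"}}},"required":["commands"]}

```bash
ls; mkdir -p pics
cat > h.py <<'E'
import numpy as np, cv2
from bench import monitor, eyes, order, arm
def grab(n, save=None):
    f=eyes.grab_frame(n)
    if save: cv2.imwrite('pics/'+save+'.png', f['image'])
    return f
def K(f):
    fl=200/np.tan(np.radians(f['fovy'])/2)
    return np.array([[fl,0,f['cx']],[0,fl,f['cy']],[0,0,1.]])
def ray(f,uv):
    uv=np.array(uv,float).reshape(-1,1,2)
    n=cv2.undistortPoints(uv,K(f),np.array(f['dist'],float)).reshape(-1,2)
    d=np.c_[n,np.ones(len(n))]
    E=np.array(f['extrinsics']); R=E[:3,:3]; t=E[:3,3]
    return -R.T@t, d@R
def onplane(f,uv,z):
    o,d=ray(f,uv); s=(z-o[2])/d[:,2]
    return o+s[:,None]*d
def deproj(f,uv):
    o,d=ray(f,uv)
    r=np.array([f['range_z'][int(round(v)),int(round(u))] for u,v in np.array(uv).reshape(-1,2)])
    return o+r[:,None]*d
def proj(f,P):
    E=np.array(f['extrinsics'])
    p,_=cv2.projectPoints(np.array(P,float).reshape(-1,1,3),cv2.Rodrigues(E[:3,:3])[0],E[:3,3],K(f),np.array(f['dist'],float))
    return p.reshape(-1,2)
def st():
    s=monitor.get_state()
    print('t',round(s['clock'],2),'p',np.round(s['position'],4),'F',np.round(s['force'],1),'w',round(s['gripper_width'],3))
    print(np.round(s['tcp_rot'],4).tolist(),'q',np.round(s['joint_positions'],3))
    return s
E
python3 - <<'E'
from h import *
s=st(); print(arm.hold_point_z)
for n in ('top','side','wrist'):
    f=grab(n,n+'0'); E=np.array(f['extrinsics']); print(n,-E[:3,:3].T@E[:3,3],E[2,:3],f['fovy'],f['dist'])
E
```

```text
pics
t 0.0 p [ 0.1801 -0.5191  0.2178] F [-0.3 -1.  -0.2] w 1.002
[[0.9448, 0.3276, -0.0002], [0.3276, -0.9448, 0.0018], [0.0004, -0.0018, -1.0]] q [-1.44   0.259  1.536 -0.     1.348 -0.203]
0.0188
top [ 0.38353311 -0.10336215  1.30103737] [ 0.14988608 -0.01233546 -0.98862632] 56.684430340877014 [-0.03540475  0.          0.          0.          0.        ]
side [-0.22577897 -1.26438008  0.77433174] [ 0.49926117  0.76804449 -0.40105603] 42.94133090620723 [-0.01553002  0.          0.          0.          0.        ]
wrist [ 0.25257941 -0.49466535  0.38444325] [-0.25744206 -0.08666969 -0.96239906] 59.62415482845968 [-0.0338358  0.         0.         0.         0.       ]
```

View pics/top0.png

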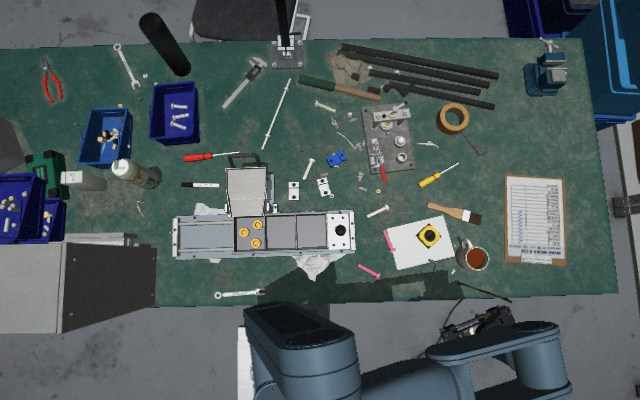

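View pics/side0.png

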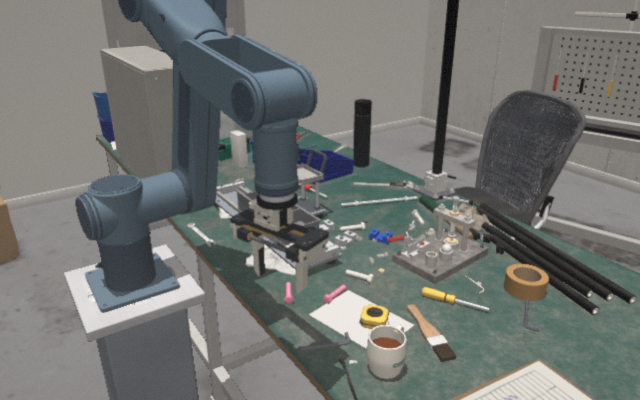

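View pics/wrist0.png

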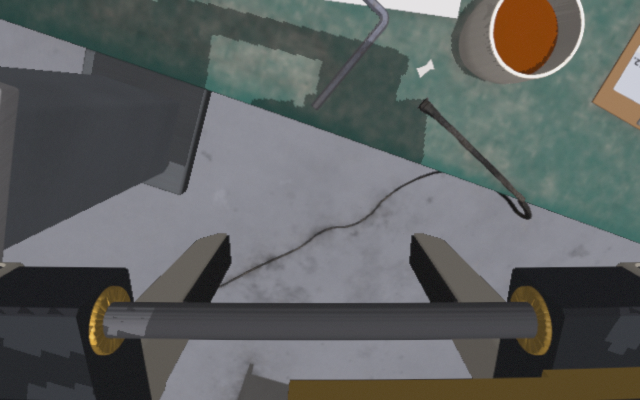

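Run:
```python
import cv2
im=cv2.imread('pics/top0.png')[90:290,165:415]
cv2.imwrite('pics/top0z.png',cv2.resize(im,None,fx=3.2,fy=3,interpolation=cv2.INTER_CUBIC)[:600])
```

```text
(no output)
```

View pics/top0z.png

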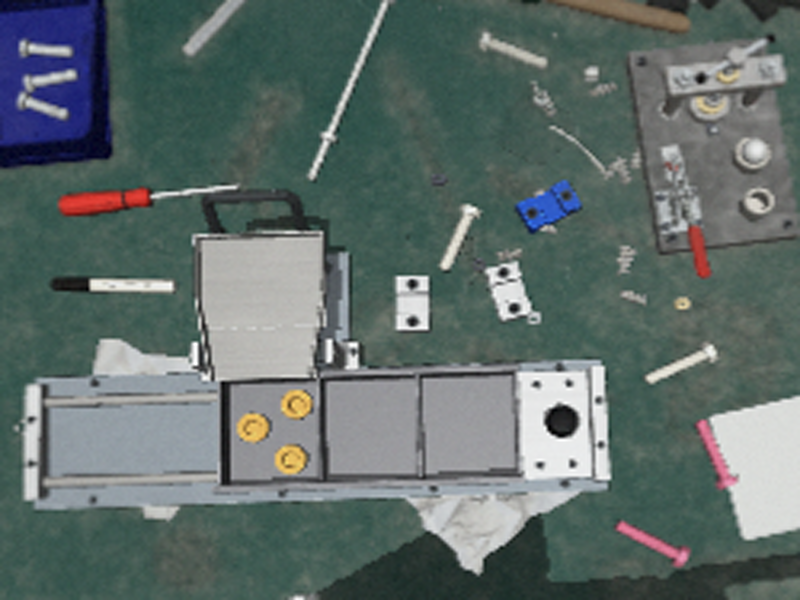

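```bash
cat > find.py <<'E'
from h import *
import sys
def blobs(f,lo,hi,z,amin=20,roi=None):
    hsv=cv2.cvtColor(f['image'],cv2.COLOR_BGR2HSV)
    m=cv2.inRange(hsv,np.array(lo),np.array(hi))
    if roi: 
        mm=np.zeros_like(m); mm[roi[1]:roi[3],roi[0]:roi[2]]=255; m&=mm
    n,l,s,c=cv2.connectedComponentsWithStats(m)
    for i in range(1,n):
        if s[i,4]<amin: continue
        ys,xs=np.where(l==i)
        P=onplane(f,np.c_[xs,ys],z)[:,:2]
        r=cv2.minAreaRect((P*1000).astype(np.float32))
        print('blob px',np.round(c[i],1),'A',s[i,4],'ctr',np.round(P.mean(0),4),'rect',np.round(r[0],1),np.round(r[1],1),round(r[2],1))
if __name__=='__main__':
    f=grab('top')
    blobs(f,(0,0,150),(180,60,255),0.012,roi=(280,90,420,225))
    q=lambda x,y:(165+x/3.2,90+y/3)
    def P(n,x,y,z): print(n,np.round(onplane(f,[q(x,y)],z)[0],4), np.round(deproj(f,[q(x,y)])[0],4))
    P('knob',561,420,.115)
    P('handle L',207,197,.212);P('handle R',298,192,.212)
    P('bed right far',600,362,.03);P('bed right near',608,487,.03)
    P('bed left far',38,380,.03);P('bed left near',42,505,.03)
    P('tray rl',197,234,.159);P('tray rr',324,232,.159);P('tray lip l',212,375,.159);P('lip r',315,377,.159)
    P('boxL far',222,380,.107);P('box R far',517,372,.107);P('boxR near',519,474,.127);P('boxl near',222,485,.127)
E
python3 find.py
```

```text
blob px [282.3  97.1] A 28 ctr [ 0.9591 -0.0038] rect [958.   -3.2] [ 6.2 61. ] 68.8
blob px [324.6 106.4] A 62 ctr [ 0.9195 -0.1583] rect [ 919.8 -160.6] [79.2 17.1] 68.1
blob px [392.3 113.2] A 265 ctr [ 0.8884 -0.4055] rect [ 889.  -400.6] [ 54.6 131.2] 13.5
blob px [387.  125.6] A 42 ctr [ 0.8415 -0.3833] rect [ 840.9 -382.2] [24.9 41.6] 4.9
blob px [400.  140.1] A 73 ctr [ 0.7857 -0.4277] rect [ 784.2 -427.4] [36.7 33.8] 88.9
blob px [374.4 140.7] A 27 ctr [ 0.7851 -0.3344] rect [ 786.  -334.7] [18.1 18.8] 88.8
blob px [401.8 156.7] A 45 ctr [ 0.7237 -0.4302] rect [ 724.5 -431.1] [29.4 25.9] 88.8
blob px [372.3 160. ] A 25 ctr [ 0.7138 -0.3233] rect [ 715.6 -324.2] [10.8 26. ] 87.3
blob px [381.3 159.3] A 23 ctr [ 0.7155 -0.3559] rect [ 717.1 -355.5] [27.7 13.6] 18.6
blob px [308.  168.1] A 75 ctr [ 0.6892 -0.0926] rect [687.6 -89.7] [19.3 81.3] 62.7
blob px [376.7 164.6] A 20 ctr [ 0.6967 -0.3384] rect [ 695.2 -337.9] [18.2 31.8] 52.8
blob px [324.2 187.2] A 164 ctr [ 0.6186 -0.1482] rect [ 615.7 -150.4] [78.8 41.3] 16.7
blob px [293.4 190.6] A 153 ctr [ 0.6092 -0.0395] rect [6
[... 718 characters left out ...]
 right far [ 0.5308 -0.2432  0.03  ] [ 0.5308 -0.2432  0.03  ]
bed right near [ 0.3881 -0.2462  0.03  ] [ 0.3883 -0.25   -0.0043]
bed left far [0.5241 0.363  0.03  ] [0.5237 0.3615 0.0342]
bed left near [0.3819 0.3546 0.03  ] [0.3819 0.3537 0.0326]
tray rl [0.6606 0.1631 0.159 ] [0.6611 0.1636 0.1572]
tray rr [0.6598 0.0378 0.159 ] [0.6974 0.0571 0.0034]
tray lip l [0.5112 0.1468 0.159 ] [0.5119 0.1482 0.1524]
lip r [0.5068 0.0472 0.159 ] [0.5142 0.0562 0.0908]
boxL far [0.5114 0.148  0.107 ] [0.5117 0.1487 0.104 ]
box R far [ 0.5131 -0.1502  0.107 ] [ 0.5181 -0.152   0.0601]
boxR near [ 0.4035 -0.1483  0.127 ] [ 0.4035 -0.1483  0.127 ]
boxl near [0.3989 0.143  0.127 ] [0.3989 0.1428 0.1282]
```

```bash
cat > go.py <<'E'
import sys
from h import *
# go.py x y z yawdeg : prints required shift (units) and turn
def need(x,y,z,yaw):
    s=monitor.get_state(); R=np.array(s['tcp_rot']); p=np.array(s['position'])
    c,sn=np.cos(np.radians(yaw)),np.sin(np.radians(yaw))
    T=np.array([[c,sn,0],[sn,-c,0],[0,0,-1.]])
    d=R.T@(np.array([x,y,z])-p)
    w=cv2.Rodrigues(R.T@T)[0].ravel()
    print('shift',np.round(d/0.4,4).tolist(),'turn',np.round(w/2/np.pi,4).tolist(),'dist mm',round(1000*np.linalg.norm(d)),'deg',round(np.degrees(np.linalg.norm(w)),1),'yaw now',round(np.degrees(np.arctan2(R[1,0],R[0,0])),2))
if __name__=='__main__':
    st(); need(*map(float,sys.argv[1:5]))
E
python3 go.py 0.4597 -0.1924 0.2 45
```

```text
t 0.2 p [ 0.1802 -0.5193  0.2181] F [-0.  -0.7  0.1] w 0.999
[[0.9448, 0.3277, -0.0002], [0.3277, -0.9448, 0.0011], [0.0002, -0.0011, -1.0]] q [-1.44   0.259  1.536 -0.     1.348 -0.203]
shift [0.928, -0.5431, 0.0462] turn [-0.0002, -0.0001, -0.0719] dist mm 430 deg 25.9 yaw now 19.13
```

Request:
carry_out([
  [[0.928,-0.543,0.045],[0,0,-0.072],0.65],
  [[0.928,-0.543,0.045],[0,0,-0.072],0.65],
  [[0.928,-0.543,0.045],[0,0,-0.072],0.65],
  [[0.928,-0.543,0.045],[0,0,-0.072],0.65],
  [[0.928,-0.543,0.045],[0,0,-0.072],0.65],
  [[0.928,-0.543,0.045],[0,0,-0.072],0.65],
  [[0.928,-0.543,0.045],[0,0,-0.072],0.65],
  [[0.928,-0.543,0.045],[0,0,-0.072],0.65],
  [[0.928,-0.543,0.045],[0,0,-0.072],0.65],
  [[0.928,-0.543,0.045],[0,0,-0.072],0.65],
  [[0.928,-0.543,0.045],[0,0,-0.072],0.65],
  [[0.928,-0.543,0.045],[0,0,-0.072],0.65],
])

```text
clock: 1.2
position: [0.4614, -0.1897, 0.2003]
tcp_rot: [[0.703, 0.711, 0.0], [0.711, -0.703, 0.001], [0.001, -0.001, -1.0]]
force: [0.6, -0.6, -0.8]
gripper_width: 0.646
```

```bash
python3 - <<'E'
from h import *
st(); f=grab('wrist','w1')
print(proj(f,[[.4597,-.1924,.115]]))
E
python3 go.py 0.4597 -0.1924 0.084 45
```

```text
t 1.2 p [ 0.4614 -0.1897  0.2003] F [ 0.6 -0.6 -0.8] w 0.646
[[0.7032, 0.711, 0.0002], [0.711, -0.7032, 0.0012], [0.001, -0.0007, -1.0]] q [-6.150e-01  1.810e-01  1.682e+00  1.000e-03  1.279e+00  1.650e-01]
[[320.28786406 206.44645814]]
t 1.25 p [ 0.4603 -0.1913  0.2004] F [-0.2 -0.1  1.4] w 0.651
[[0.7038, 0.7104, -0.0006], [0.7104, -0.7038, 0.0002], [-0.0003, -0.0006, -1.0]] q [-0.618  0.18   1.683 -0.     1.279  0.163]
shift [-0.0029, 0.0009, 0.2909] turn [-0.0001, 0.0, 0.0007] dist mm 116 deg 0.3 yaw now 45.27
```

View pics/w1.png

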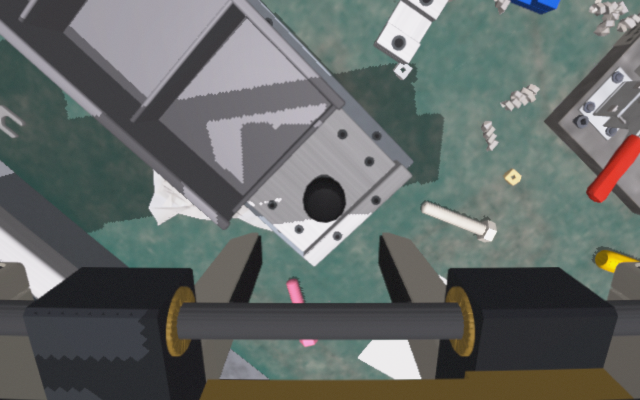

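```bash
python3 - <<'E'
from h import *
f=grab('wrist','w2')
g=cv2.cvtColor(f['image'],cv2.COLOR_BGR2GRAY)
ys,xs=np.mgrid[150:245,285:365]; xs=xs.ravel();ys=ys.ravel()
P=deproj(f,np.c_[xs,ys]); m=(P[:,2]>.108)&(P[:,2]<.122)&(np.hypot(P[:,0]-.46,P[:,1]+.192)<.03)
Q=P[m]; print(m.sum(),Q.mean(0),Q.min(0),Q.max(0))
E
python3 go.py 0.4597 -0.1924 0.084 45
```

```text
1414 [ 0.46395565 -0.19165449  0.11357345] [ 0.44641912 -0.2090906   0.10802697] [ 0.47960629 -0.17622733  0.11708979]
t 1.3 p [ 0.4597 -0.1924  0.2004] F [-0.1  0.3 -0.7] w 0.648
[[0.7051, 0.7091, -0.0008], [0.7091, -0.7051, -0.0001], [-0.0007, -0.0005, -1.0]] q [-6.200e-01  1.800e-01  1.683e+00 -1.000e-03  1.280e+00  1.620e-01]
shift [0.0003, 0.0001, 0.291] turn [-0.0001, 0.0001, 0.0005] dist mm 116 deg 0.2 yaw now 45.16
```

Request:
carry_out([
  [[0.003,0.003,0.05],[0,0,0],0.5],
  [[0.003,0.003,0.1],[0,0,0],0.5],
  [[0.003,0.003,0.15],[0,0,0],0.5],
  [[0.003,0.003,0.2],[0,0,0],0.5],
  [[0.003,0.003,0.25],[0,0,0],0.5],
  [[0.003,0.003,0.29],[0,0,0],0.5],
  [[0.003,0.003,0.29],[0,0,0],0.5],
  [[0.003,0.003,0.29],[0,0,0],0.0],
  [[0.003,0.003,0.29],[0,0,0],0.0],
  [[0.003,0.003,0.29],[0,0,0],0.0],
  [[0.003,0.003,0.29],[0,0,0],0.0],
  [[0.003,0.003,0.29],[0,0,0],0.0],
])

```text
clock: 2.3
position: [0.4617, -0.1937, 0.0858]
tcp_rot: [[0.706, 0.708, 0.001], [0.708, -0.706, -0.002], [-0.0, 0.002, -1.0]]
force: [-2.5, -1.2, 4.6]
gripper_width: 0.353
```

```bash
python3 go.py 0.4604 -0.0924 0.099 45
```

```text
t 2.3 p [ 0.4617 -0.1937  0.0858] F [-2.5 -1.2  4.6] w 0.353
[[0.7065, 0.7078, 0.0011], [0.7078, -0.7064, -0.0018], [-0.0005, 0.0021, -1.0]] q [-6.200e-01  3.040e-01  1.831e+00 -1.000e-03  1.004e+00  1.650e-01]
shift [0.1768, -0.1811, -0.0335] turn [0.0003, 0.0001, 0.0001] dist mm 102 deg 0.1 yaw now 45.05
```

Request:
carry_out([
  [[0,0,-0.012],[0,0,0],0.0],
  [[0,0,-0.024],[0,0,0],0.0],
  [[0,0,-0.035],[0,0,0],0.0],
  [[0,0,-0.035],[0,0,0],0.0],
  [[0.022,-0.022,-0.035],[0,0,0],0.0],
  [[0.044,-0.045,-0.035],[0,0,0],0.0],
  [[0.066,-0.067,-0.035],[0,0,0],0.0],
  [[0.088,-0.09,-0.035],[0,0,0],0.0],
  [[0.11,-0.112,-0.035],[0,0,0],0.0],
  [[0.132,-0.134,-0.035],[0,0,0],0.0],
  [[0.154,-0.157,-0.035],[0,0,0],0.0],
  [[0.175,-0.179,-0.035],[0,0,0],0.0],
])

```text
clock: 3.3
position: [0.4603, -0.0912, 0.0987]
tcp_rot: [[0.706, 0.708, 0.0], [0.708, -0.706, -0.0], [0.0, 0.0, -1.0]]
force: [2.2, -3.6, -9.7]
gripper_width: 0.355
```

Run:
```python
from h import *
st();f=grab('top','t1'); st()
im=f['image'][90:290,165:415]
cv2.imwrite('pics/t1z.png',cv2.resize(im,None,fx=3.2,fy=3,interpolation=cv2.INTER_CUBIC)[:600])
```

```text
t 3.3 p [ 0.4603 -0.0912  0.0987] F [ 2.2 -3.6 -9.7] w 0.355
[[0.7062, 0.708, 0.0004], [0.708, -0.7062, -0.0001], [0.0002, 0.0003, -1.0]] q [-0.434  0.237  1.888  0.     1.016  0.35 ]
t 3.35 p [ 0.4603 -0.0887  0.0987] F [ 4.3  1.6 -9. ] w 0.354
[[0.7063, 0.7079, 0.0007], [0.7079, -0.7063, 0.0027], [0.0024, -0.0014, -1.0]] q [-0.431  0.237  1.89   0.003  1.016  0.351]
```

View pics/t1z.png

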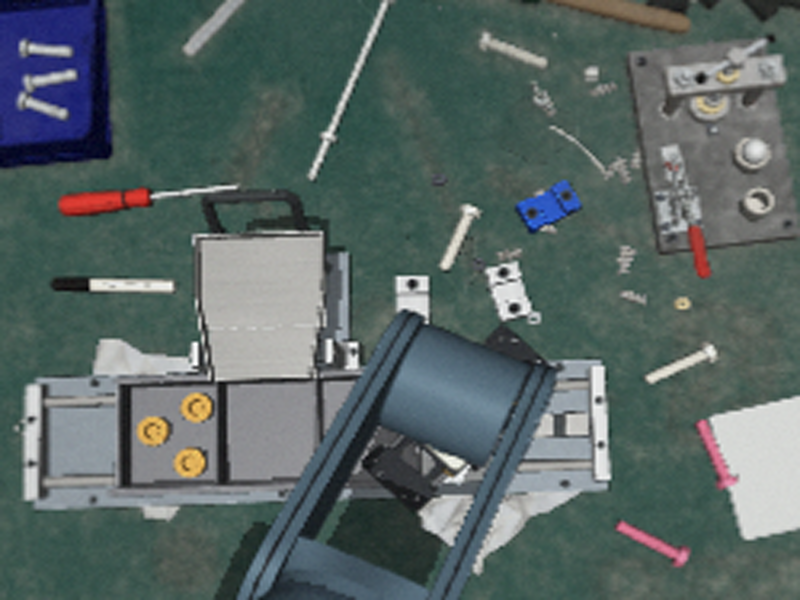

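Request:
carry_out([
  [[0,0,0],[0,0,0],0.0],
  [[0,0,0],[0,0,0],0.0],
  [[0,0,0],[0,0,0],0.0],
])

```text
clock: 3.6
position: [0.4603, -0.0919, 0.0986]
tcp_rot: [[0.706, 0.708, 0.0], [0.708, -0.706, 0.001], [0.001, -0.001, -1.0]]
force: [3.2, 1.3, -8.9]
gripper_width: 0.354
```

Run:
```python
from h import *
st()
```

```text
t 3.6 p [ 0.4603 -0.0919  0.0986] F [ 3.2  1.3 -8.9] w 0.354
[[0.7063, 0.7079, 0.0001], [0.7079, -0.7063, 0.0008], [0.0006, -0.0005, -1.0]] q [-4.360e-01  2.380e-01  1.888e+00  1.000e-03  1.016e+00  3.480e-01]
```

Request:
carry_out([
  [[0,0,0.006],[0,0,0],0.0],
  [[0,0,0.012],[0,0,0],0.0],
  [[0,0,0.018],[0,0,0],0.0],
  [[0,0,0.024],[0,0,0],0.0],
  [[0,0,0.03],[0,0,0],0.0],
  [[0,0,0.033],[0,0,0],0.0],
  [[0,0,0.033],[0,0,0],0.0],
])

```text
clock: 4.18
position: [0.4604, -0.0931, 0.0859]
tcp_rot: [[0.707, 0.708, 0.0], [0.708, -0.707, -0.001], [-0.0, 0.001, -1.0]]
force: [1.1, 2.0, -1.9]
gripper_width: 0.352
```

Request:
carry_out([
  [[0,0,0],[0,0,0],0.5],
  [[0,0,0],[0,0,0],0.5],
  [[0,0,0],[0,0,0],0.5],
  [[0,0,-0.05],[0,0,0],0.5],
  [[0,0,-0.1],[0,0,0],0.5],
  [[0,0,-0.2],[0,0,0],0.5],
  [[0,0,-0.3],[0,0,0],0.5],
  [[0,0,-0.36],[0,0,0],0.5],
  [[0,0,-0.36],[0,0,0],0.5],
])

```text
clock: 4.93
position: [0.4631, -0.0941, 0.2354]
tcp_rot: [[0.706, 0.708, 0.01], [0.708, -0.706, -0.005], [0.003, 0.01, -1.0]]
force: [0.6, -0.4, 0.7]
gripper_width: 0.499
```

```bash
python3 - <<'E'
from h import *
st();f=grab('wrist','w3')
ys,xs=np.mgrid[0:250:1,150:500:1]; xs=xs.ravel();ys=ys.ravel()
P=deproj(f,np.c_[xs,ys]); m=(P[:,2]>.108)&(P[:,2]<.130)&(np.hypot(P[:,0]-.46,P[:,1]+.092)<.026)
Q=P[m]; print(m.sum(),Q.mean(0),Q.min(0),Q.max(0))
E
python3 go.py 0.62 -0.1 0.28 90
```

```text
t 4.93 p [ 0.4631 -0.0941  0.2354] F [ 0.6 -0.4  0.7] w 0.499
[[0.7064, 0.7077, 0.0096], [0.7078, -0.7064, -0.0048], [0.0034, 0.0102, -0.9999]] q [-0.437  0.099  1.691 -0.     1.341  0.348]
1120 [ 0.46263644 -0.09088825  0.11359736] [ 0.44504857 -0.1078853   0.10805524] [ 0.47819248 -0.07551455  0.11665162]
t 4.98 p [ 0.4618 -0.0935  0.2325] F [-0.9  0.5 -0.5] w 0.499
[[0.7065, 0.7077, 0.0059], [0.7077, -0.7065, -0.003], [0.002, 0.0063, -1.0]] q [-0.437  0.101  1.696 -0.     1.338  0.348]
shift [0.2682, 0.2921, -0.1165] turn [0.0011, 0.0001, -0.1249] dist mm 165 deg 45.0 yaw now 45.05
```

View pics/w3.png

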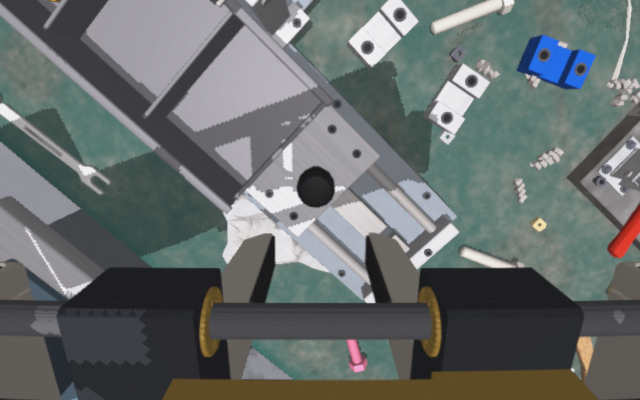

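```bash
python3 go.py 0.66 -0.09 0.25 -22
```

```text
t 4.98 p [ 0.4618 -0.0935  0.2325] F [-0.9  0.5 -0.5] w 0.499
[[0.7065, 0.7077, 0.0059], [0.7077, -0.7065, -0.003], [0.002, 0.0063, -1.0]] q [-0.437  0.101  1.696 -0.     1.338  0.348]
shift [0.3564, 0.3447, -0.041] turn [0.0007, -0.0009, 0.1862] dist mm 199 deg 67.1 yaw now 45.05
```

Request:
carry_out([
  [[0.06,0.06,-0.04],[0,0,0.02],0.5],
  [[0.12,0.115,-0.04],[0,0,0.04],0.5],
  [[0.18,0.17,-0.04],[0,0,0.06],0.5],
  [[0.24,0.23,-0.04],[0,0,0.08],0.5],
  [[0.3,0.29,-0.04],[0,0,0.1],0.5],
  [[0.356,0.345,-0.04],[0,0,0.12],0.5],
  [[0.356,0.345,-0.04],[0,0,0.14],0.5],
  [[0.356,0.345,-0.04],[0,0,0.16],0.5],
  [[0.356,0.345,-0.04],[0,0,0.186],0.5],
  [[0.356,0.345,-0.04],[0,0,0.186],0.5],
  [[0.356,0.345,-0.04],[0,0,0.186],0.5],
])

```text
clock: 5.9
position: [0.6577, -0.0893, 0.2429]
tcp_rot: [[0.927, -0.375, -0.004], [-0.375, -0.927, 0.001], [-0.004, 0.001, -1.0]]
force: [-0.4, 0.7, -0.2]
gripper_width: 0.502
```

Run:
```python
from h import *
st();f=grab('wrist','w4'); grab('top','t2')
```

```text
t 5.9 p [ 0.6577 -0.0893  0.2429] F [-0.4  0.7 -0.2] w 0.502
[[0.9271, -0.3747, -0.004], [-0.3747, -0.9272, 0.001], [-0.004, 0.0006, -1.0]] q [-0.303  0.457  1.188 -0.     1.501  1.652]
```

View pics/w4.png

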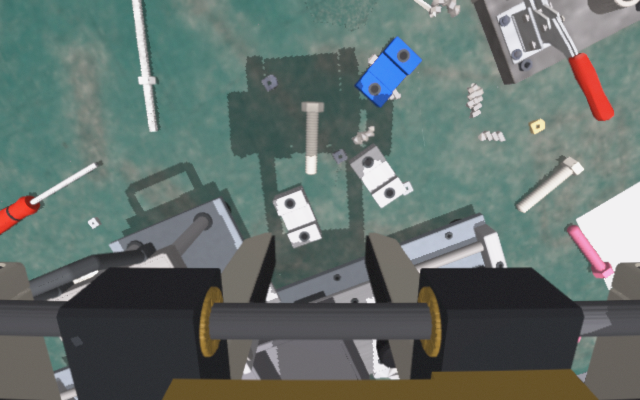

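```bash
cat > bolt.py <<'E'
from h import *
import sys
# bolt/block near expected world xy: bright low-saturation pixels near it, height band
def pca(P):
    c=P.mean(0); w,v=np.linalg.eigh(np.cov((P-c).T)); return c,v[:,1],np.sqrt(w)
def loc(f,xy,rad,zpl,vmin=140,smax=70,far=None):
    c0=proj(f,[[xy[0],xy[1],zpl]])[0]
    hsv=cv2.cvtColor(f['image'],cv2.COLOR_BGR2HSV)
    m=cv2.inRange(hsv,np.array([0,0,vmin]),np.array([180,smax,255]))
    ys,xs=np.where(m>0); P=onplane(f,np.c_[xs,ys],zpl)
    k=np.hypot(P[:,0]-xy[0],P[:,1]-xy[1])<rad
    mm=np.zeros_like(m); mm[ys[k],xs[k]]=255
    n,l,s,c=cv2.connectedComponentsWithStats(mm)
    i=1+np.argmax(s[1:,4]); ys,xs=np.where(l==i)
    P=onplane(f,np.c_[xs,ys],zpl)[:,:2]
    r=cv2.minAreaRect((P*1000).astype(np.float32))
    c,d,w=pca(P)
    t=(P-c)@d
    print('n',s[i,4],'px',np.round([xs.mean(),ys.mean()]),'cent',np.round(c,4),'mid',np.round(c+d*(t.max()+t.min())/2,4),'len',round(t.max()-t.min(),4),'axisdeg',round(np.degrees(np.arctan2(d[1],d[0])),1),'rect',np.round(r[0],1),np.round(r[1],1),round(r[2],1))
if __name__=='__main__':
    f=grab(sys.argv[1])
    a=list(map(float,sys.argv[2:]))
    loc(f,a[:2],a[2],a[3],*(a[4:]))
E
python3 bolt.py wrist 0.688 -0.091 0.06 0.01
python3 bolt.py wrist 0.53 -0.335 0.06 0.01
python3 bolt.py wrist 0.609 -0.0395 0.05 0.02
python3 bolt.py wrist 0.617 -0.15 0.05 0.02
python3 go.py 0.66 -0.09 0.25 -22
```

```text
n 858 px [312. 137.] cent [ 0.6914 -0.092 ] mid [ 0.6883 -0.0906] len 0.0821 axisdeg 156.0 rect [687.7 -91.8] [22.3 81.9] 67.5
n 2151 px [565. 180.] cent [ 0.5329 -0.3541] mid [ 0.5278 -0.345 ] len 0.1044 axisdeg 119.0 rect [ 525.8 -352. ] [ 78.5 101.2] 44.6
n 1005 px [294. 211.] cent [ 0.6197 -0.0405] mid [ 0.6198 -0.0405] len 0.0437 axisdeg 177.1 rect [620.4 -38.4] [42.2 42.7] 0.7
n 1027 px [373. 171.] cent [ 0.631  -0.1434] mid [ 0.6308 -0.1434] len 0.0485 axisdeg -177.4 rect [ 631.  -141.9] [42.6 39.9] 14.0
t 6.2 p [ 0.6583 -0.0894  0.2451] F [ 0.7 -0.4  0.3] w 0.496
[[0.928, -0.3725, -0.0005], [-0.3725, -0.928, 0.0001], [-0.0005, 0.0001, -1.0]] q [-0.303  0.455  1.186 -0.     1.501  1.65 ]
shift [0.0044, -0.0002, -0.0122] turn [0.0, 0.0001, 0.0004] dist mm 5 deg 0.1 yaw now -21.87
```

```bash
python3 go.py 0.688 -0.0912 0.004 -23
```

```text
t 6.2 p [ 0.6583 -0.0894  0.2451] F [ 0.7 -0.4  0.3] w 0.496
[[0.928, -0.3725, -0.0005], [-0.3725, -0.928, 0.0001], [-0.0005, 0.0001, -1.0]] q [-0.303  0.455  1.186 -0.     1.501  1.65 ]
shift [0.0708, -0.0235, 0.6028] turn [0.0, 0.0001, 0.0031] dist mm 243 deg 1.1 yaw now -21.87
```

Request:
carry_out([
  [[0.07,-0.023,0.08],[0,0,0.003],0.4],
  [[0.07,-0.023,0.16],[0,0,0.003],0.4],
  [[0.07,-0.023,0.24],[0,0,0.003],0.4],
  [[0.07,-0.023,0.32],[0,0,0.003],0.4],
  [[0.07,-0.023,0.4],[0,0,0.003],0.4],
  [[0.07,-0.023,0.48],[0,0,0.003],0.4],
  [[0.07,-0.023,0.54],[0,0,0.003],0.4],
  [[0.07,-0.023,0.57],[0,0,0.003],0.4],
  [[0.07,-0.023,0.57],[0,0,0.003],0.4],
  [[0.07,-0.023,0.57],[0,0,0.003],0.4],
])

```text
clock: 7.03
position: [0.6881, -0.0914, 0.0177]
tcp_rot: [[0.921, -0.39, -0.0], [-0.39, -0.921, 0.0], [-0.0, 0.0, -1.0]]
force: [-0.3, 0.2, 0.7]
gripper_width: 0.4
```

```bash
python3 go.py 0.688 -0.0912 0.004 -23
python3 - <<'E'
from h import *
grab('wrist','w5')
E
```

```text
t 7.03 p [ 0.6881 -0.0914  0.0177] F [-0.3  0.2  0.7] w 0.4
[[0.9206, -0.3905, -0.0001], [-0.3905, -0.9206, 0.0], [-0.0001, 0.0, -1.0]] q [-0.292  0.682  1.375 -0.     1.085  1.68 ]
shift [-0.0006, -0.0004, 0.0343] turn [0.0, 0.0, 0.0] dist mm 14 deg 0.0 yaw now -22.98
```

View pics/w5.png

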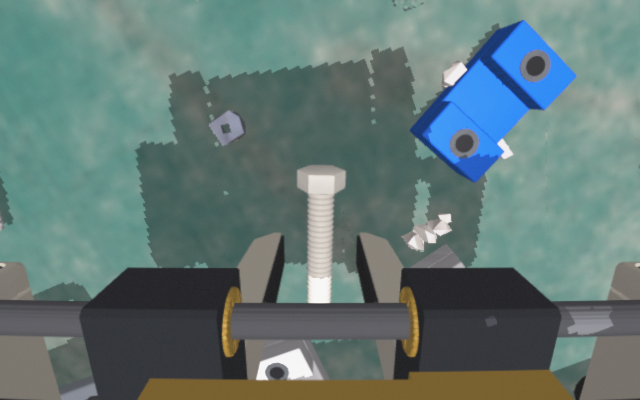

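Request:
carry_out([
  [[0,0,0.02],[0,0,0],0.4],
  [[0,0,0.034],[0,0,0],0.4],
  [[0,0,0.034],[0,0,0],0.4],
  [[0,0,0.034],[0,0,0],0.0],
  [[0,0,0.034],[0,0,0],0.0],
  [[0,0,0.034],[0,0,0],0.0],
  [[0,0,0.034],[0,0,0],0.0],
  [[0,0,0.034],[0,0,0],0.0],
])

```text
clock: 7.75
position: [0.6882, -0.0914, 0.0042]
tcp_rot: [[0.921, -0.391, 0.001], [-0.391, -0.921, -0.0], [0.001, -0.0, -1.0]]
force: [-0.3, 0.3, -0.1]
gripper_width: 0.143
```

```bash
python3 go.py 0.59 0.122 0.22 0.6;python3 go.py 0.688 -0.0912 0.22 0.6
```

```text
t 7.75 p [ 0.6882 -0.0914  0.0042] F [-0.3  0.3 -0.1] w 0.143
[[0.9205, -0.3907, 0.0005], [-0.3907, -0.9205, -0.0002], [0.0006, -0.0001, -1.0]] q [-0.292  0.697  1.385 -0.     1.06   1.68 ]
shift [-0.434, -0.3953, -0.5398] turn [0.0, -0.0001, -0.0655] dist mm 319 deg 23.6 yaw now -23.0
t 7.75 p [ 0.6882 -0.0914  0.0042] F [-0.3  0.3 -0.1] w 0.143
[[0.9205, -0.3907, 0.0005], [-0.3907, -0.9205, -0.0002], [0.0006, -0.0001, -1.0]] q [-0.292  0.697  1.385 -0.     1.06   1.68 ]
shift [-0.0003, -0.0004, -0.5395] turn [0.0, -0.0001, -0.0655] dist mm 216 deg 23.6 yaw now -23.0
```

Request:
carry_out([
  [[0,0,-0.05],[0,0,0],0.0],
  [[0,0,-0.12],[0,0,0],0.0],
  [[0,0,-0.2],[0,0,0],0.0],
  [[0,0,-0.28],[0,0,0],0.0],
  [[0,0,-0.36],[0,0,0],0.0],
  [[0,0,-0.44],[0,0,0],0.0],
  [[0,0,-0.5],[0,0,0],0.0],
  [[0,0,-0.54],[0,0,0],0.0],
  [[0,0,-0.54],[0,0,0],0.0],
])

```text
clock: 8.5
position: [0.6899, -0.0918, 0.2251]
tcp_rot: [[0.921, -0.391, 0.008], [-0.391, -0.921, -0.002], [0.008, -0.001, -1.0]]
force: [-0.0, 0.2, 0.5]
gripper_width: 0.144
```

Request:
carry_out([
  [[-0.07,-0.065,0],[0,0,-0.01],0.0],
  [[-0.14,-0.13,0],[0,0,-0.02],0.0],
  [[-0.21,-0.195,0],[0,0,-0.03],0.0],
  [[-0.28,-0.26,0],[0,0,-0.04],0.0],
  [[-0.35,-0.325,0],[0,0,-0.05],0.0],
  [[-0.41,-0.375,0],[0,0,-0.06],0.0],
  [[-0.434,-0.395,0],[0,0,-0.0655],0.0],
  [[-0.434,-0.395,0],[0,0,-0.0655],0.0],
  [[-0.434,-0.395,0],[0,0,-0.0655],0.0],
  [[-0.434,-0.395,0],[0,0,-0.0655],0.0],
])

```text
clock: 9.33
position: [0.5904, 0.1207, 0.2192]
tcp_rot: [[1.0, 0.008, -0.0], [0.008, -1.0, -0.001], [-0.0, 0.001, -1.0]]
force: [-0.0, 0.5, -0.3]
gripper_width: 0.144
```

```bash
python3 - <<'E'
from h import *
f=grab('wrist','w6')
E
python3 go.py 0.59 0.122 0.148 0.6
```

```text
t 9.38 p [0.5906 0.1203 0.2193] F [ 0.1  0.  -0.2] w 0.14
[[1.0, 0.0078, -0.0003], [0.0078, -1.0, -0.0006], [-0.0003, 0.0006, -1.0]] q [ 1.700e-02  3.530e-01  1.401e+00 -1.000e-03  1.387e+00  1.580e+00]
shift [-0.0013, -0.0043, 0.1782] turn [0.0001, 0.0001, -0.0004] dist mm 71 deg 0.2 yaw now 0.44
```

View pics/w6.png

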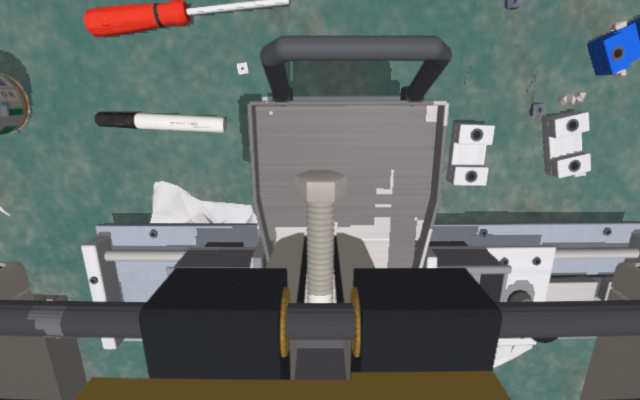

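Run:
```python
from h import *
f=grab('wrist')
for n,uv,z in [('tray rear L outer',(250,103),.159),('rear R outer',(446,103),.159),('handle left end',(270,50),.212),('handle right end',(443,50),.212),('handle mid',(357,48),.212),('floor',(400,150),.145)]:
    print(n,np.round(onplane(f,[uv],z)[0],4),np.round(deproj(f,[uv])[0],4))
```

```text
tray rear L outer [0.6634 0.1651 0.159 ] [0.6634 0.1651 0.1593]
rear R outer [0.6645 0.0414 0.159 ] [0.6645 0.0416 0.1596]
handle left end [0.6883 0.1445 0.212 ] [0.6881 0.1442 0.214 ]
handle right end [0.6891 0.0638 0.212 ] [0.6889 0.0645 0.2142]
handle mid [0.6895 0.104  0.212 ] [0.6887 0.1046 0.2179]
floor [0.6324 0.0653 0.145 ] [0.6324 0.0654 0.1451]
```

Request:
carry_out([
  [[0,-0.004,0.05],[0,0,0],0.0],
  [[0,-0.004,0.1],[0,0,0],0.0],
  [[0,-0.004,0.14],[0,0,0],0.0],
  [[0,-0.004,0.165],[0,0,0],0.0],
  [[0,-0.004,0.173],[0,0,0],0.0],
  [[0,-0.004,0.173],[0,0,0],0.0],
  [[0,-0.004,0.173],[0,0,0],0.3],
  [[0,-0.004,0.173],[0,0,0],0.3],
  [[0,-0.004,0.173],[0,0,0],0.3],
])

```text
clock: 10.18
position: [0.5905, 0.1235, 0.1516]
tcp_rot: [[1.0, 0.01, 0.002], [0.01, -1.0, 0.0], [0.002, -0.0, -1.0]]
force: [0.3, 0.8, -0.1]
gripper_width: 0.287
```

```bash
python3 go.py 0.53 -0.335 0.25 -64
```

```text
t 10.18 p [0.5905 0.1235 0.1516] F [ 0.3  0.8 -0.1] w 0.287
[[0.9999, 0.01, 0.0018], [0.01, -0.9999, 0.0001], [0.0018, -0.0001, -1.0]] q [0.021 0.402 1.499 0.    1.239 1.582]
shift [-0.1623, 1.1446, -0.2464] turn [-0.0002, -0.0002, 0.1794] dist mm 473 deg 64.6 yaw now 0.57
```

Request:
carry_out([
  [[0,0,-0.05],[0,0,0],0.3],
  [[0,0,-0.12],[0,0,0],0.3],
  [[0,0,-0.2],[0,0,0],0.3],
  [[0,0,-0.246],[0,0,0],0.3],
  [[-0.01,0.08,-0.246],[0,0,0.015],0.3],
  [[-0.02,0.16,-0.246],[0,0,0.03],0.3],
  [[-0.035,0.25,-0.246],[0,0,0.05],0.3],
  [[-0.05,0.35,-0.246],[0,0,0.068],0.3],
  [[-0.065,0.45,-0.246],[0,0,0.086],0.3],
  [[-0.08,0.54,-0.246],[0,0,0.1],0.4],
  [[-0.08,0.6,-0.246],[0,0,0.12],0.4],
  [[-0.08,0.6,-0.246],[0,0,0.12],0.4],
])

```text
clock: 11.18
position: [0.5602, -0.1218, 0.2496]
tcp_rot: [[0.729, -0.685, 0.001], [-0.685, -0.729, -0.003], [0.003, 0.001, -1.0]]
force: [0.2, -0.7, -0.3]
gripper_width: 0.392
```

```bash
python3 go.py 0.53 -0.335 0.22 -64
```

```text
t 11.18 p [ 0.5602 -0.1218  0.2496] F [ 0.2 -0.7 -0.3] w 0.392
[[0.7286, -0.6849, 0.0012], [-0.6849, -0.7286, -0.0027], [0.0027, 0.0012, -1.0]] q [-0.407  0.281  1.428 -0.002  1.43   1.918]
shift [0.3098, 0.4399, 0.0754] turn [0.0001, -0.0005, 0.0577] dist mm 217 deg 20.8 yaw now -43.23
```

Request:
carry_out([
  [[0.05,0.073,0.013],[0,0,0.01],0.4],
  [[0.1,0.146,0.026],[0,0,0.02],0.4],
  [[0.155,0.22,0.04],[0,0,0.03],0.4],
  [[0.21,0.293,0.05],[0,0,0.04],0.4],
  [[0.26,0.366,0.06],[0,0,0.05],0.4],
  [[0.31,0.44,0.075],[0,0,0.058],0.4],
  [[0.31,0.44,0.075],[0,0,0.058],0.4],
  [[0.31,0.44,0.075],[0,0,0.058],0.4],
  [[0.31,0.44,0.075],[0,0,0.058],0.4],
])

```text
clock: 11.93
position: [0.5327, -0.3294, 0.2192]
tcp_rot: [[0.447, -0.894, 0.0], [-0.894, -0.447, 0.001], [-0.001, -0.001, -1.0]]
force: [0.6, -0.1, -0.5]
gripper_width: 0.401
```

```bash
python3 - <<'E'
from h import *
f=grab('wrist','w7');
E
python3 bolt.py wrist 0.527 -0.335 0.05 0.009 100 70
python3 go.py 0.527 -0.3345 0.004 -64
```

```text
n 2041 px [319. 170.] cent [ 0.5342 -0.3266] mid [ 0.5345 -0.3306] len 0.0914 axisdeg 94.7 rect [ 540.3 -326.5] [62.1 90.6] 15.8
t 12.03 p [ 0.533  -0.3287  0.2197] F [ 0.4 -0.2  0.6] w 0.398
[[0.4485, -0.8938, 0.0008], [-0.8938, -0.4485, -0.0], [0.0004, -0.0007, -1.0]] q [-7.310e-01  3.950e-01  1.339e+00  1.000e-03  1.407e+00  1.946e+00]
shift [0.006, 0.0204, 0.5392] turn [-0.0001, -0.0001, 0.0018] dist mm 216 deg 0.7 yaw now -63.35
```

View pics/w7.png

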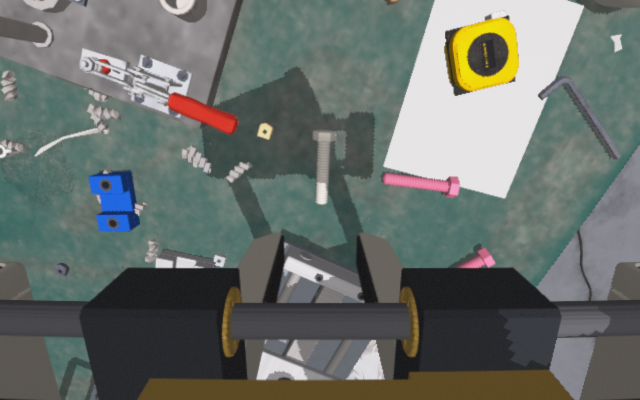

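```bash
python3 - <<'E'
from h import *
f=grab('wrist'); st()
a,b=onplane(f,[(324.5,130),(321.5,204)],.008); print(a,b,(a+b)/2,np.linalg.norm(a-b),np.degrees(np.arctan2(*(a-b)[[1,0]])))
E
python3 go.py 0.53 -0.335 0.018 -64
```

```text
t 12.08 p [ 0.5331 -0.3286  0.2197] F [0.3 1.  0.4] w 0.4
[[0.4487, -0.8937, 0.0008], [-0.8937, -0.4487, -0.0002], [0.0005, -0.0006, -1.0]] q [-0.731  0.395  1.339  0.     1.407  1.946]
[ 0.54848766 -0.36783882  0.008     ] [ 0.5141124 -0.2923638  0.008    ] [ 0.53130003 -0.33010131  0.008     ] 0.0829345339791203 -65.5130112414953
t 12.08 p [ 0.5331 -0.3286  0.2197] F [0.3 1.  0.4] w 0.4
[[0.4487, -0.8937, 0.0008], [-0.8937, -0.4487, -0.0002], [0.0005, -0.0006, -1.0]] q [-0.731  0.395  1.339  0.     1.407  1.946]
shift [0.0105, 0.0144, 0.5043] turn [-0.0001, -0.0001, 0.0018] dist mm 202 deg 0.7 yaw now -63.34
```

Request:
carry_out([
  [[0.002,0.007,0.08],[0,0,0.006],0.4],
  [[0.002,0.007,0.16],[0,0,0.006],0.4],
  [[0.002,0.007,0.24],[0,0,0.006],0.4],
  [[0.002,0.007,0.32],[0,0,0.006],0.4],
  [[0.002,0.007,0.4],[0,0,0.006],0.4],
  [[0.002,0.007,0.46],[0,0,0.006],0.4],
  [[0.002,0.007,0.49],[0,0,0.006],0.4],
  [[0.002,0.007,0.49],[0,0,0.006],0.4],
  [[0.002,0.007,0.49],[0,0,0.006],0.4],
])

```text
clock: 12.83
position: [0.5308, -0.3317, 0.0236]
tcp_rot: [[0.413, -0.911, 0.0], [-0.911, -0.413, -0.0], [0.0, -0.0, -1.0]]
force: [0.7, -0.8, 1.2]
gripper_width: 0.402
```

```bash
python3 - <<'E'
from h import *
f=grab('wrist','w8'); print(proj(f,[[.531,-.3305,.008]]))
E
python3 go.py 0.531 -0.3305 0.004 -65.5
```

```text
[[320.42565486 239.15279559]]
t 12.88 p [ 0.5315 -0.3325  0.0247] F [-0.1 -0.1  0.5] w 0.398
[[0.4132, -0.9107, 0.0019], [-0.9107, -0.4132, -0.0017], [0.0023, -0.001, -1.0]] q [-0.737  0.572  1.566  0.     1.001  1.979]
shift [-0.0052, -0.001, 0.0517] turn [-0.0002, -0.0004, -0.0003] dist mm 21 deg 0.2 yaw now -65.6
```

View pics/w8.png

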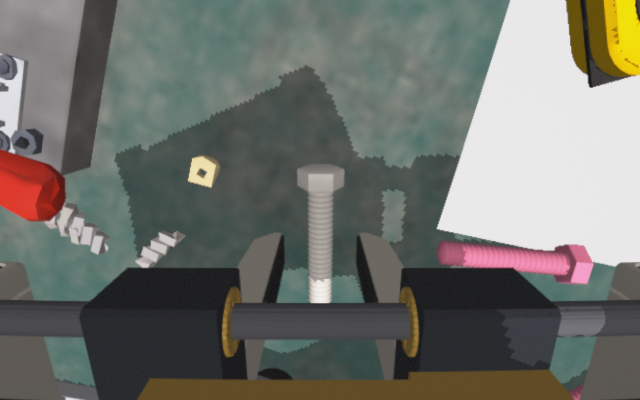

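Request:
carry_out([
  [[-0.003,-0.001,0.025],[0,0,0],0.4],
  [[-0.003,-0.001,0.051],[0,0,0],0.4],
  [[-0.003,-0.001,0.051],[0,0,0],0.4],
  [[-0.003,-0.001,0.051],[0,0,0],0.0],
  [[-0.003,-0.001,0.051],[0,0,0],0.0],
  [[-0.003,-0.001,0.051],[0,0,0],0.0],
  [[-0.003,-0.001,0.051],[0,0,0],0.0],
  [[-0.003,-0.001,0.051],[0,0,0],0.0],
])

```text
clock: 13.55
position: [0.5303, -0.3312, 0.003]
tcp_rot: [[0.412, -0.911, 0.0], [-0.911, -0.412, -0.0], [0.001, -0.0, -1.0]]
force: [0.6, -0.2, 0.8]
gripper_width: 0.141
```

Request:
carry_out([
  [[0,0,-0.05],[0,0,0],0.0],
  [[0,0,-0.12],[0,0,0],0.0],
  [[0,0,-0.2],[0,0,0],0.0],
  [[0,0,-0.28],[0,0,0],0.0],
  [[0,0,-0.36],[0,0,0],0.0],
  [[0,0,-0.44],[0,0,0],0.0],
  [[0,0,-0.5],[0,0,0],0.0],
  [[0,0,-0.55],[0,0,0],0.0],
  [[0,0,-0.55],[0,0,0],0.0],
])

```text
clock: 14.3
position: [0.5319, -0.3326, 0.2282]
tcp_rot: [[0.412, -0.911, 0.007], [-0.911, -0.412, -0.006], [0.009, -0.004, -1.0]]
force: [-0.6, -1.5, -0.4]
gripper_width: 0.146
```

```bash
python3 go.py 0.585 -0.1 0.23 -20
```

```text
t 14.3 p [ 0.5319 -0.3326  0.2282] F [-0.6 -1.5 -0.4] w 0.146
[[0.4123, -0.911, 0.0069], [-0.911, -0.4123, -0.0062], [0.0085, -0.0037, -1.0]] q [-0.736  0.387  1.33   0.     1.415  1.98 ]
shift [-0.4749, -0.3606, -0.0071] turn [-0.0, -0.0015, -0.1268] dist mm 239 deg 45.7 yaw now -65.65
```

Request:
carry_out([
  [[-0.05,-0.04,0],[0,0,-0.014],0.0],
  [[-0.1,-0.08,0],[0,0,-0.028],0.0],
  [[-0.16,-0.12,0],[0,0,-0.043],0.0],
  [[-0.21,-0.16,0],[0,0,-0.058],0.0],
  [[-0.27,-0.2,0],[0,0,-0.073],0.0],
  [[-0.33,-0.25,0],[0,0,-0.088],0.0],
  [[-0.38,-0.29,0],[0,0,-0.1],0.0],
  [[-0.43,-0.33,0],[0,0,-0.115],0.0],
  [[-0.475,-0.36,0],[0,0,-0.127],0.0],
  [[-0.475,-0.36,0],[0,0,-0.127],0.0],
  [[-0.475,-0.36,0],[0,0,-0.127],0.0],
])

```text
clock: 15.22
position: [0.5826, -0.0974, 0.2216]
tcp_rot: [[0.94, -0.34, -0.002], [-0.34, -0.94, 0.0], [-0.002, 0.0, -1.0]]
force: [0.4, -0.3, -0.7]
gripper_width: 0.141
```

```bash
python3 go.py 0.59 0.08 0.225 0.6
```

```text
t 15.22 p [ 0.5826 -0.0974  0.2216] F [ 0.4 -0.3 -0.7] w 0.141
[[0.9405, -0.3398, -0.0016], [-0.3398, -0.9405, 0.0003], [-0.0016, 0.0003, -1.0]] q [-0.354  0.331  1.428 -0.     1.384  1.563]
shift [-0.1332, -0.4233, -0.0085] turn [-0.0, 0.0003, -0.0568] dist mm 178 deg 20.5 yaw now -19.86
```

Request:
carry_out([
  [[-0.022,-0.07,-0.008],[0,0,-0.01],0.0],
  [[-0.044,-0.14,-0.008],[0,0,-0.02],0.0],
  [[-0.066,-0.21,-0.008],[0,0,-0.03],0.0],
  [[-0.09,-0.28,-0.008],[0,0,-0.04],0.0],
  [[-0.11,-0.35,-0.008],[0,0,-0.05],0.0],
  [[-0.133,-0.423,-0.008],[0,0,-0.057],0.0],
  [[-0.133,-0.423,-0.008],[0,0,-0.057],0.0],
  [[-0.133,-0.423,-0.008],[0,0,-0.057],0.0],
  [[-0.133,-0.423,-0.008],[0,0,-0.057],0.0],
])

```text
clock: 15.97
position: [0.5906, 0.0773, 0.2253]
tcp_rot: [[1.0, 0.008, -0.001], [0.008, -1.0, -0.001], [-0.001, 0.001, -1.0]]
force: [0.3, -0.3, 0.4]
gripper_width: 0.142
```

```bash
python3 - <<'E'
from h import *
f=grab('wrist','w9');
E
python3 go.py 0.59 0.08 0.15 0.6
```

```text
t 16.02 p [0.5907 0.077  0.2254] F [ 0.1 -0.3  0.7] w 0.147
[[1.0, 0.0076, -0.0006], [0.0076, -1.0, -0.0008], [-0.0006, 0.0008, -1.0]] q [-5.700e-02  3.370e-01  1.410e+00 -1.000e-03  1.396e+00  1.506e+00]
shift [-0.0015, -0.0077, 0.1885] turn [0.0001, 0.0001, -0.0005] dist mm 75 deg 0.2 yaw now 0.44
```

View pics/w9.png

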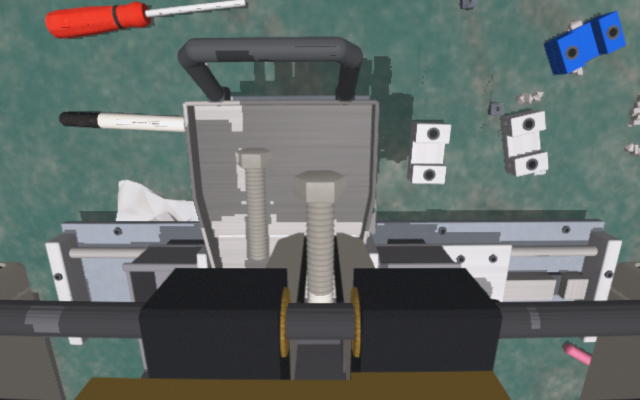

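Request:
carry_out([
  [[0,-0.006,0.05],[0,0,0],0.0],
  [[0,-0.006,0.1],[0,0,0],0.0],
  [[0,-0.006,0.15],[0,0,0],0.0],
  [[0,-0.006,0.18],[0,0,0],0.0],
  [[0,-0.006,0.19],[0,0,0],0.0],
  [[0,-0.006,0.19],[0,0,0],0.0],
  [[0,-0.006,0.19],[0,0,0],0.25],
  [[0,-0.006,0.19],[0,0,0],0.25],
  [[0,-0.006,0.19],[0,0,0],0.25],
  [[0,-0.006,0.1],[0,0,0],0.25],
  [[0,-0.006,0.0],[0,0,0],0.25],
  [[0,-0.006,-0.06],[0,0,0],0.25],
])

```text
clock: 17.02
position: [0.5917, 0.081, 0.254]
tcp_rot: [[1.0, 0.01, 0.004], [0.01, -1.0, -0.0], [0.004, 0.0, -1.0]]
force: [2.2, -0.2, -0.9]
gripper_width: 0.251
```

```bash
python3 - <<'E'
from h import *
f=grab('wrist','w10'); f=grab('top','t3')
im=f['image'][90:290,165:415]
cv2.imwrite('pics/t3z.png',cv2.resize(im,None,fx=3.2,fy=3,interpolation=cv2.INTER_CUBIC)[:600])
E
python3 go.py 0.6885 0.103 0.26 90
```

```text
t 17.12 p [0.5936 0.081  0.2562] F [ 0.  -0.4  0.1] w 0.251
[[0.9999, 0.0103, 0.0114], [0.0103, -0.9999, -0.0006], [0.0114, 0.0007, -0.9999]] q [-0.05   0.319  1.36   0.     1.451  1.51 ]
shift [0.2379, -0.0526, -0.0068] turn [0.0015, -0.0013, -0.2484] dist mm 97 deg 89.4 yaw now 0.59
```

View pics/w10.png

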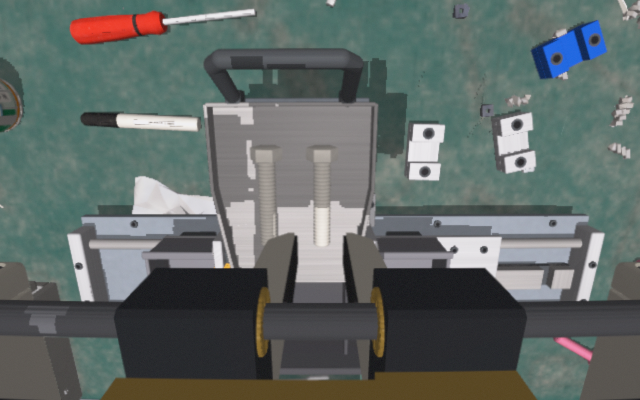

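Request:
carry_out([
  [[0.03,-0.007,-0.02],[0,0,-0.02],0.4],
  [[0.06,-0.015,-0.02],[0,0,-0.04],0.4],
  [[0.1,-0.025,-0.02],[0,0,-0.06],0.4],
  [[0.14,-0.035,-0.02],[0,0,-0.08],0.4],
  [[0.18,-0.045,-0.02],[0,0,-0.1],0.4],
  [[0.2,-0.05,-0.02],[0,0,-0.12],0.4],
  [[0.22,-0.053,-0.02],[0,0,-0.14],0.4],
  [[0.238,-0.053,-0.02],[0,0,-0.16],0.4],
  [[0.238,-0.053,-0.02],[0,0,-0.18],0.4],
  [[0.238,-0.053,-0.02],[0,0,-0.2],0.4],
  [[0.238,-0.053,-0.02],[0,0,-0.22],0.4],
  [[0.238,-0.053,-0.02],[0,0,-0.24],0.4],
])

```text
clock: 18.12
position: [0.6854, 0.1032, 0.2568]
tcp_rot: [[0.054, 0.999, -0.001], [0.999, -0.054, -0.0], [-0.0, -0.001, -1.0]]
force: [-0.5, -0.2, -1.1]
gripper_width: 0.4
```

```bash
python3 go.py 0.6885 0.103 0.193 90.6
python3 - <<'E'
from h import *
f=grab('wrist','w11');
E
```

```text
t 18.12 p [0.6854 0.1032 0.2568] F [-0.5 -0.2 -1.1] w 0.4
[[0.0544, 0.9985, -0.0013], [0.9985, -0.0544, -0.0], [-0.0001, -0.0013, -1.0]] q [-0.011  0.507  1.075 -0.     1.56   0.043]
shift [-0.0001, 0.008, 0.1596] turn [-0.0002, 0.0, -0.0103] dist mm 64 deg 3.7 yaw now 86.88
```

View pics/w11.png

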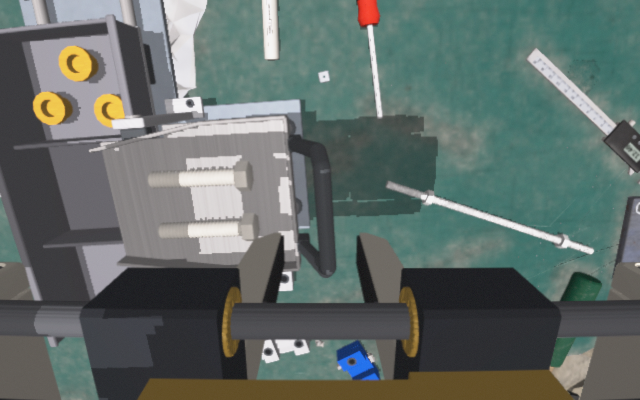

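Request:
carry_out([
  [[0,0.008,0.04],[0,0,-0.01],0.4],
  [[0,0.008,0.08],[0,0,-0.01],0.4],
  [[0,0.008,0.12],[0,0,-0.01],0.4],
  [[0,0.008,0.16],[0,0,-0.01],0.4],
  [[0,0.008,0.16],[0,0,-0.01],0.4],
  [[0,0.008,0.16],[0,0,-0.01],0.4],
  [[0,0.008,0.16],[0,0,-0.01],0.0],
  [[0,0.008,0.16],[0,0,-0.01],0.0],
  [[0,0.008,0.16],[0,0,-0.01],0.0],
  [[0,0.008,0.16],[0,0,-0.01],0.0],
  [[0,0.008,0.16],[0,0,-0.01],0.0],
  [[0,0.008,0.16],[0,0,-0.01],0.0],
])

```text
clock: 19.17
position: [0.6885, 0.1031, 0.1947]
tcp_rot: [[-0.002, 1.0, -0.0], [1.0, 0.002, -0.0], [-0.0, -0.0, -1.0]]
force: [-2.7, 0.1, 4.8]
gripper_width: 0.105
```

Request:
carry_out([
  [[0,-0.01,-0.018],[0,0,0],0.0],
  [[0,-0.02,-0.037],[0,0,0],0.0],
  [[0,-0.033,-0.054],[0,0,0],0.0],
  [[0,-0.045,-0.071],[0,0,0],0.0],
  [[0,-0.058,-0.087],[0,0,0],0.0],
  [[0,-0.072,-0.103],[0,0,0],0.0],
  [[0,-0.087,-0.117],[0,0,0],0.0],
  [[0,-0.103,-0.131],[0,0,0],0.0],
  [[0,-0.119,-0.144],[0,0,0],0.0],
  [[0,-0.136,-0.157],[0,0,0],0.0],
])

```text
clock: 20.0
position: [0.6353, 0.1025, 0.2589]
tcp_rot: [[-0.002, 1.0, 0.005], [1.0, 0.002, -0.001], [-0.001, 0.005, -1.0]]
force: [6.2, -1.4, 3.1]
gripper_width: 0.109
```

Run:
```python
from h import *
st(); grab('top','t4');grab('wrist','w12')
```

```text
t 20.0 p [0.6353 0.1025 0.2589] F [ 6.2 -1.4  3.1] w 0.109
[[-0.0019, 1.0, 0.0051], [1.0, 0.0019, -0.0006], [-0.0006, 0.0051, -1.0]] q [-1.300e-02  4.060e-01  1.228e+00 -1.000e-03  1.503e+00 -1.500e-02]
```

View pics/w12.png

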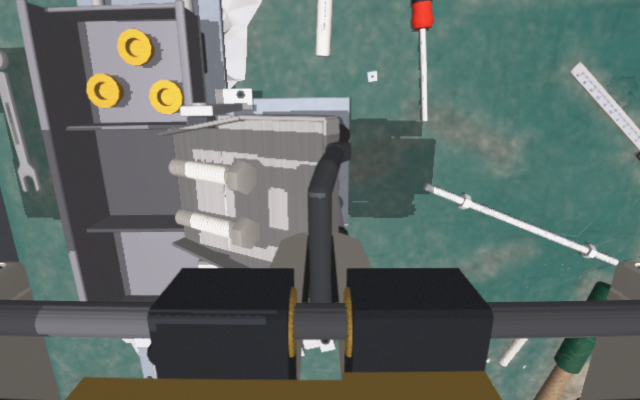

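Request:
carry_out([
  [[0,-0.018,-0.011],[0,0,0],0.0],
  [[0,-0.036,-0.022],[0,0,0],0.0],
  [[0,-0.054,-0.032],[0,0,0],0.0],
  [[0,-0.073,-0.041],[0,0,0],0.0],
  [[0,-0.093,-0.049],[0,0,0],0.0],
  [[0,-0.112,-0.056],[0,0,0],0.0],
  [[0,-0.133,-0.061],[0,0,0],0.0],
  [[0,-0.153,-0.066],[0,0,0],0.0],
  [[0,-0.153,-0.066],[0,0,0],0.0],
  [[0,-0.153,-0.066],[0,0,0],0.0],
])

```text
clock: 20.93
position: [0.5738, 0.1019, 0.2852]
tcp_rot: [[-0.002, 1.0, 0.004], [1.0, 0.002, -0.002], [-0.002, 0.004, -1.0]]
force: [2.6, -3.7, 7.1]
gripper_width: 0.107
```

Run:
```python
from h import *
st(); f=grab('top','t5');grab('wrist','w13')
im=f['image'][90:290,165:415]
cv2.imwrite('pics/t5z.png',cv2.resize(im,None,fx=3.2,fy=3,interpolation=cv2.INTER_CUBIC)[:600])
```

```text
t 20.93 p [0.5738 0.1019 0.2852] F [ 2.6 -3.7  7.1] w 0.107
[[-0.0019, 1.0, 0.004], [1.0, 0.0019, -0.0016], [-0.0016, 0.004, -1.0]] q [-0.015  0.282  1.342 -0.002  1.513 -0.016]
```

View pics/w13.png

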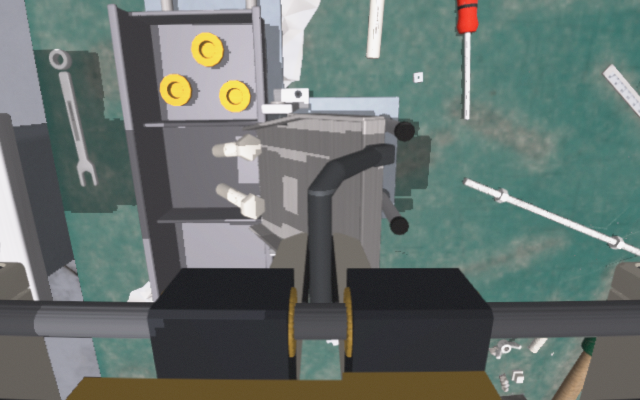

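View pics/t5z.png

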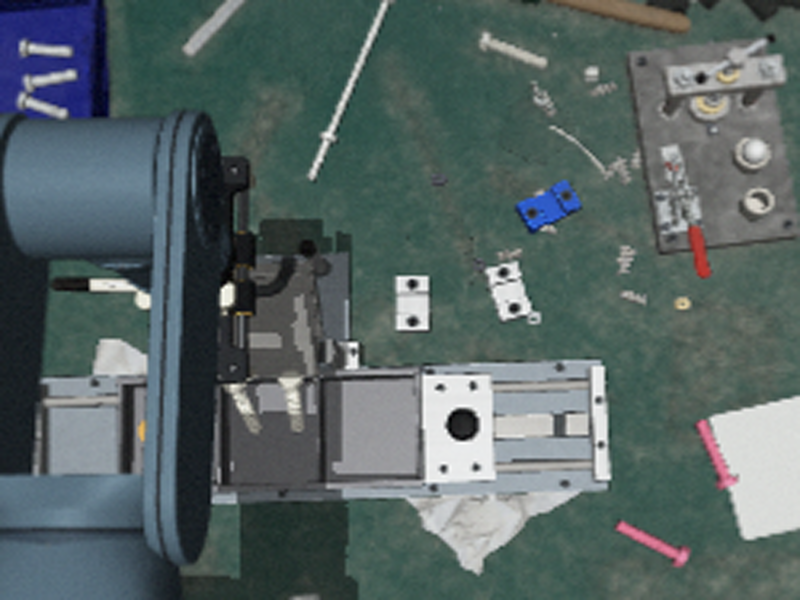

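Request:
carry_out([
  [[0,0,0],[0,0,0],0.0],
  [[0,0,0],[0,0,0],0.0],
  [[0,0,0],[0,0,0],0.0],
  [[0,0,0],[0,0,0],0.0],
  [[0,0,0],[0,0,0],0.0],
  [[0,0,0],[0,0,0],0.0],
])

```text
clock: 21.53
position: [0.5743, 0.1019, 0.2851]
tcp_rot: [[-0.002, 1.0, 0.004], [1.0, 0.002, -0.001], [-0.001, 0.004, -1.0]]
force: [2.8, -3.0, 8.5]
gripper_width: 0.108
```

Run:
```python
from h import *
st(); f=grab('wrist','w14')
```

```text
t 21.53 p [0.5743 0.1019 0.2851] F [ 2.8 -3.   8.5] w 0.108
[[-0.0018, 1.0, 0.0042], [1.0, 0.0018, -0.0015], [-0.0015, 0.0042, -1.0]] q [-1.500e-02  2.830e-01  1.341e+00 -1.000e-03  1.513e+00 -1.600e-02]
```

View pics/w14.png

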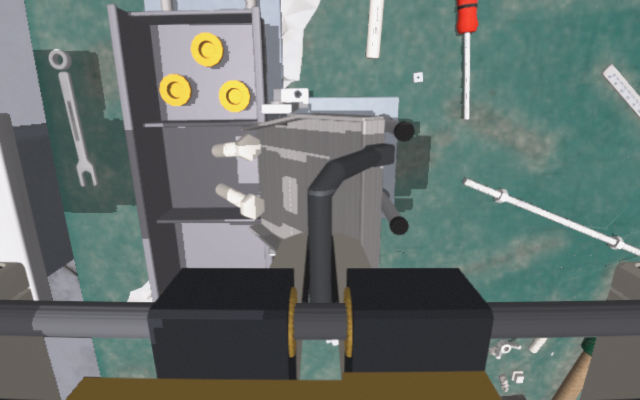

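Run:
```python
from h import *
f=grab('wrist')
for n,uv in [('b1 tail',(220,151)),('b1 mid',(236,149)),('b1 head',(250,149)),('b2 tail',(225,189)),('b2 mid',(238,198)),('b2 head',(250,204)),('box floor',(190,170)),('wall',(258,80)),('tray lip?',(265,225)),('tray rear',(375,200)),('floor tray',(320,130))]:
    print(n,np.round(deproj(f,[uv])[0],4))
im=f['image'][60:300,100:420]; cv2.imwrite('pics/w14z.png',cv2.resize(im,None,fx=2.5,fy=2.5,interpolation=cv2.INTER_CUBIC))
```

```text
b1 tail [0.473  0.1242 0.0935]
b1 mid [0.4995 0.1322 0.1349]
b1 head [0.5122 0.1322 0.1349]
b2 tail [0.4751 0.0835 0.0927]
b2 mid [0.4943 0.0807 0.1176]
b2 head [0.5102 0.0809 0.1385]
box floor [0.4295 0.0985 0.0656]
wall [0.5179 0.1932 0.1088]
tray lip? [0.5217 0.0558 0.1275]
tray rear [0.6101 0.1153 0.241 ]
floor tray [0.5756 0.1547 0.196 ]
```

View pics/w14z.png

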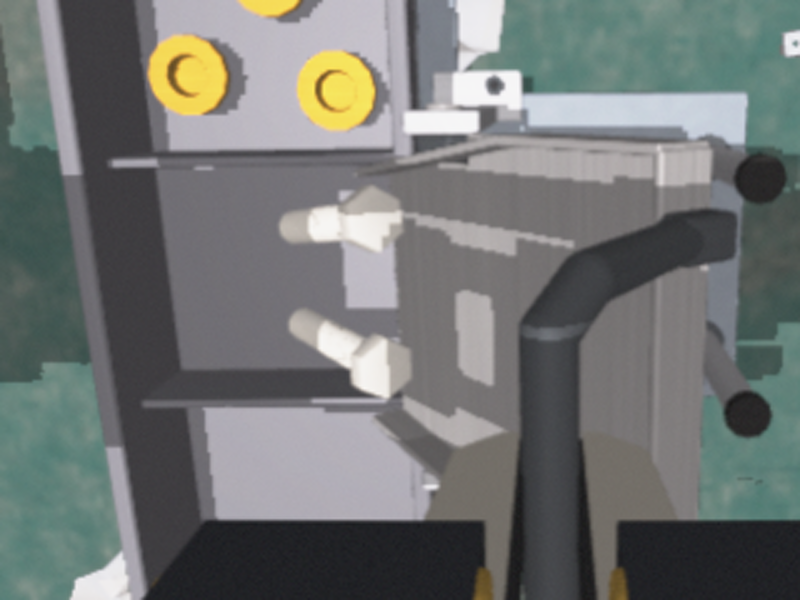

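Request:
carry_out([
  [[0,-0.018,-0.003],[0,0,0],0.0],
  [[0,-0.018,-0.003],[0,0,0],0.0],
  [[0,0.04,0.01],[0,0,0],0.0],
  [[0,0.08,0.025],[0,0,0],0.0],
  [[0,0.04,0.01],[0,0,0],0.0],
  [[0,-0.018,-0.003],[0,0,0],0.0],
  [[0,-0.018,-0.003],[0,0,0],0.0],
  [[0,-0.018,-0.003],[0,0,0],0.0],
  [[0,-0.018,-0.003],[0,0,0],0.0],
])

```text
clock: 22.38
position: [0.566, 0.1025, 0.2854]
tcp_rot: [[-0.002, 1.0, 0.001], [1.0, 0.002, -0.001], [-0.001, 0.001, -1.0]]
force: [2.1, -1.8, 7.1]
gripper_width: 0.107
```

Run:
```python
from h import *
st(); f=grab('wrist','w15')
im=f['image'][60:300,100:420]; cv2.imwrite('pics/w15z.png',cv2.resize(im,None,fx=2.5,fy=2.5,interpolation=cv2.INTER_CUBIC))
```

```text
t 22.38 p [0.566  0.1025 0.2854] F [ 2.1 -1.8  7.1] w 0.107
[[-0.0023, 1.0, 0.0009], [1.0, 0.0023, -0.0005], [-0.0005, 0.0009, -1.0]] q [-1.400e-02  2.700e-01  1.358e+00 -1.000e-03  1.513e+00 -1.700e-02]
```

View pics/w15z.png

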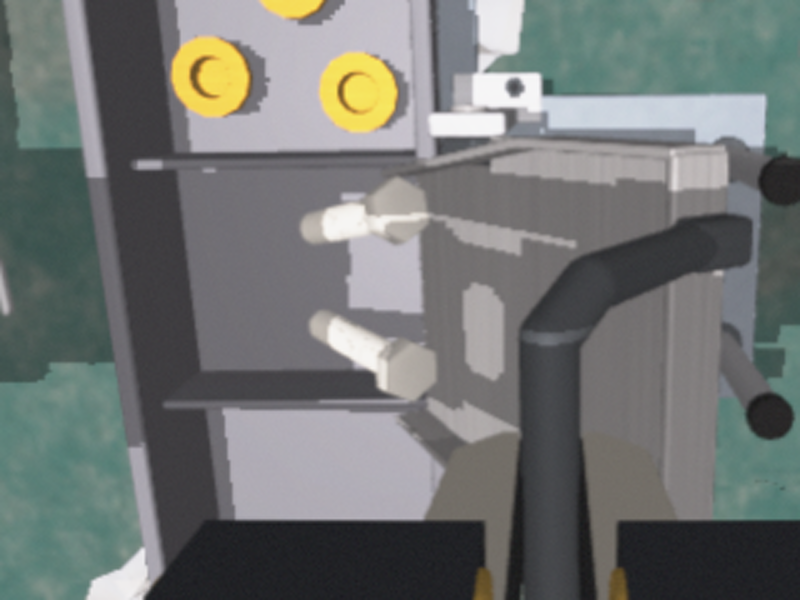

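Request:
carry_out([
  [[0,0.02,0.003],[0,0,0],0.0],
  [[0,0.04,0.008],[0,0,0],0.0],
  [[0,0.0585,0.0135],[0,0,0],0.0],
  [[0,0.078,0.021],[0,0,0],0.0],
  [[0,0.098,0.028],[0,0,0],0.0],
  [[0,0.117,0.037],[0,0,0],0.0],
  [[0,0.135,0.047],[0,0,0],0.0],
  [[0,0.153,0.058],[0,0,0],0.0],
  [[0,0.171,0.069],[0,0,0],0.0],
  [[0,0.188,0.082],[0,0,0],0.0],
  [[0,0.204,0.0945],[0,0,0],0.0],
  [[0,0.204,0.0945],[0,0,0],0.0],
])

```text
clock: 23.43
position: [0.6484, 0.1034, 0.2443]
tcp_rot: [[-0.002, 1.0, -0.002], [1.0, 0.002, 0.001], [0.001, -0.002, -1.0]]
force: [1.2, 3.1, -0.8]
gripper_width: 0.105
```

Run:
```python
from h import *
st(); f=grab('wrist','w16')
```

```text
t 23.43 p [0.6484 0.1034 0.2443] F [ 1.2  3.1 -0.8] w 0.105
[[-0.0024, 1.0, -0.0016], [1.0, 0.0024, 0.0009], [0.0009, -0.0016, -1.0]] q [-1.200e-02  4.410e-01  1.210e+00  1.000e-03  1.493e+00 -1.400e-02]
```

View pics/w16.png

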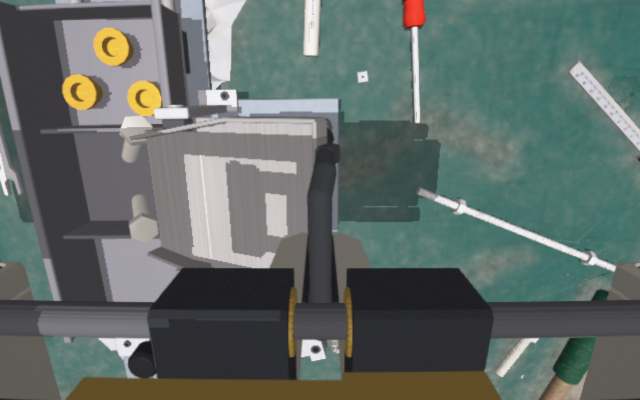

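Run:
```python
from h import *
f=grab('wrist')
for n,uv in [('b1 head',(132,126)),('b1 shank',(130,150)),('b2 head',(143,225)),('b2 shank',(139,203)),('div1',(80,129)),('div2',(90,233)),('lip l',(150,150)),('lip r',(165,250))]:
    print(n,np.round(deproj(f,[uv])[0],4))
im=f['image'][90:270,60:300]; cv2.imwrite('pics/w16z.png',cv2.resize(im,None,fx=3.3,fy=3.3,interpolation=cv2.INTER_CUBIC))
```

```text
b1 head [0.4998 0.1578 0.1341]
b1 shank [0.4805 0.1348 0.1069]
b2 head [0.5018 0.0775 0.142 ]
b2 shank [0.4767 0.083  0.0975]
div1 [0.4378 0.1533 0.1063]
div2 [0.4257 0.0535 0.101 ]
lip l [0.5127 0.1389 0.1358]
lip r [0.5168 0.0544 0.1404]
```

View pics/w16z.png

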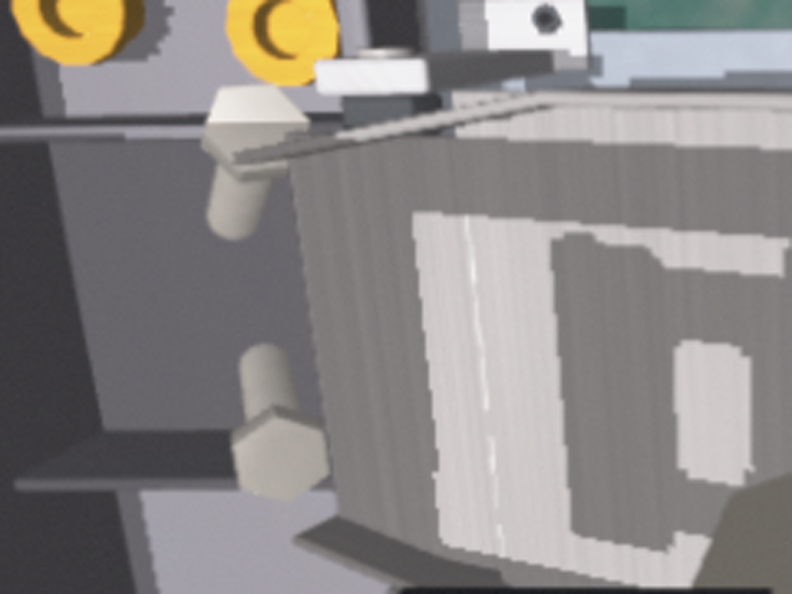

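Request:
carry_out([
  [[0,0.015,0.014],[0,0,0],0.0],
  [[0,0.0305,0.0288],[0,0,0],0.0],
  [[0,0.045,0.044],[0,0,0],0.0],
  [[0,0.058,0.0605],[0,0,0],0.0],
  [[0,0.07,0.077],[0,0,0],0.0],
  [[0,0.082,0.095],[0,0,0],0.0],
  [[0,0.093,0.113],[0,0,0],0.0],
  [[0,0.103,0.131],[0,0,0],0.0],
  [[0,0.103,0.131],[0,0,0],0.0],
])

```text
clock: 24.28
position: [0.6884, 0.1032, 0.1932]
tcp_rot: [[-0.003, 1.0, -0.002], [1.0, 0.003, 0.0], [0.0, -0.002, -1.0]]
force: [-5.1, 4.1, 1.1]
gripper_width: 0.108
```

Run:
```python
from h import *
st(); f=grab('wrist','w17')
f=grab('top','t6')
im=f['image'][190:270,200:340]; cv2.imwrite('pics/t6z.png',cv2.resize(im,None,fx=5,fy=5,interpolation=cv2.INTER_CUBIC))
```

```text
t 24.28 p [0.6884 0.1032 0.1932] F [-5.1  4.1  1.1] w 0.108
[[-0.0025, 1.0, -0.0024], [1.0, 0.0025, 0.0], [0.0, -0.0024, -1.0]] q [-0.011  0.541  1.172  0.     1.431 -0.014]
```

View pics/w17.png

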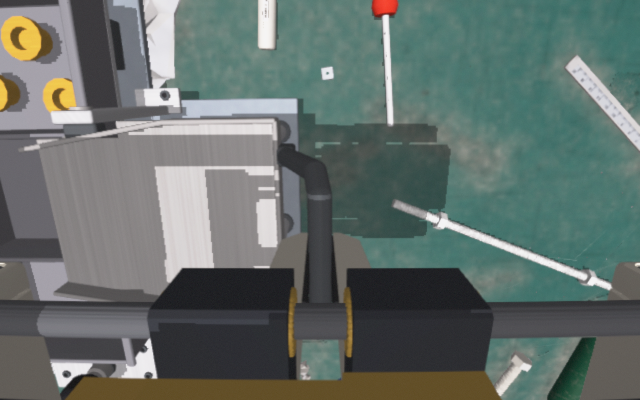

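View pics/t6z.png

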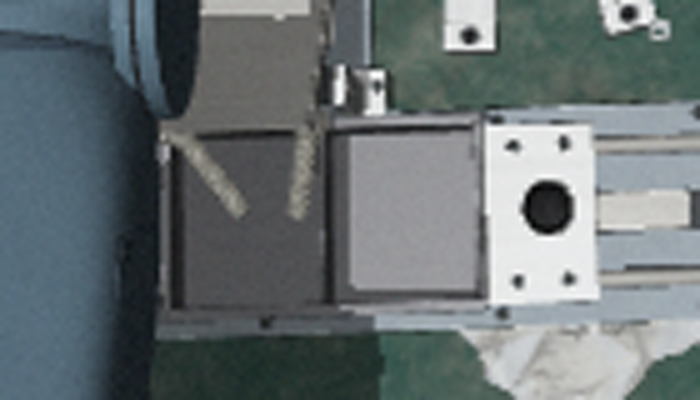

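Request:
carry_out([
  [[0,0,0],[0,0,0],0.35],
  [[0,0,0],[0,0,0],0.35],
  [[0,0,0],[0,0,0],0.35],
  [[0,0,-0.06],[0,0,0],0.35],
  [[0,0,-0.14],[0,0,0],0.35],
  [[0,0,-0.22],[0,0,0],0.35],
  [[0,-0.08,-0.25],[0,0,0],0.35],
  [[0,-0.16,-0.25],[0,0,0],0.35],
  [[0,-0.24,-0.25],[0,0,0],0.35],
  [[0,-0.32,-0.25],[0,0,0],0.35],
  [[0,-0.38,-0.25],[0,0,0],0.35],
  [[0,-0.38,-0.25],[0,0,0],0.35],
])

```text
clock: 25.38
position: [0.5335, 0.1026, 0.2955]
tcp_rot: [[-0.003, 1.0, 0.001], [1.0, 0.003, -0.001], [-0.001, 0.001, -1.0]]
force: [0.5, 0.4, 0.8]
gripper_width: 0.352
```

```bash
python3 go.py 0.45 0.1 0.26 45
python3 - <<'E'
from h import *
f=grab('wrist','w18')
E
```

```text
t 25.38 p [0.5335 0.1026 0.2955] F [0.5 0.4 0.8] w 0.352
[[-0.0025, 1.0, 0.001], [1.0, 0.0025, -0.0008], [-0.0008, 0.001, -1.0]] q [-1.500e-02  2.060e-01  1.417e+00 -1.000e-03  1.517e+00 -1.700e-02]
shift [-0.0059, -0.2088, 0.0886] turn [0.0002, 0.0001, 0.1254] dist mm 91 deg 45.1 yaw now 90.15
```

View pics/w18.png

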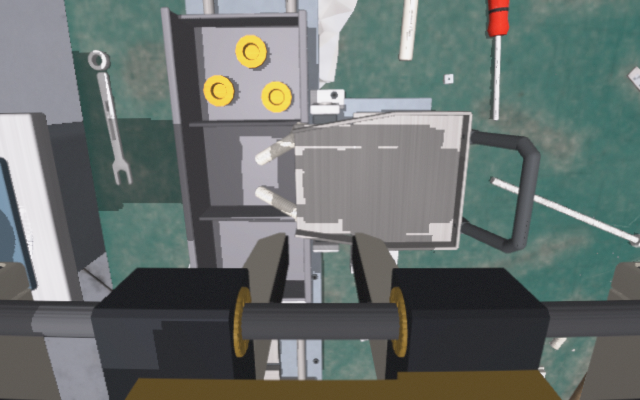

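Run:
```python
from h import *
f=grab('wrist')
for n,uv in [('b1 tail',(262,158)),('b1 mid',(275,151)),('b1 out',(288,143)),('b2 tail',(261,193)),('b2 mid',(275,201)),('b2 out',(288,209)),('lip',(298,170))]:
    print(n,np.round(deproj(f,[uv])[0],4))
im=f['image'][100:240,180:340]; cv2.imwrite('pics/w18z.png',cv2.resize(im,None,fx=4,fy=4,interpolation=cv2.INTER_CUBIC))
f=grab('side','s2'); p=proj(f,[[.5,.1,.1]])[0]; print(p)
```

```text
b1 tail [0.4748 0.1148 0.0882]
b1 mid [0.4909 0.1245 0.1022]
b1 out [0.5056 0.1343 0.1144]
b2 tail [0.4713 0.0745 0.0844]
b2 mid [0.4889 0.07   0.1005]
b2 out [0.5041 0.0656 0.1151]
lip [0.517  0.1134 0.1459]
[271.08980557 195.42381142]
```

View pics/w18z.png

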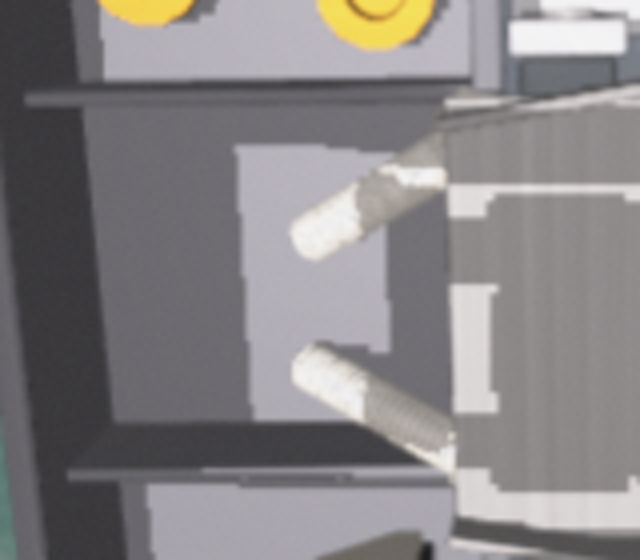

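View pics/s2.png

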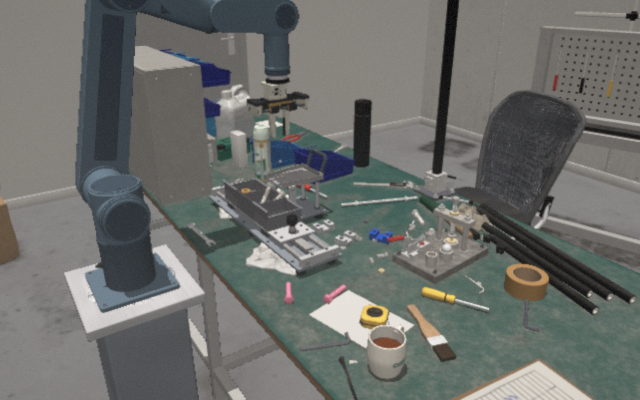

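```bash
cat > got.py <<'E'
import sys
from h import *
# got.py x y z yaw tilt : tilt about tool y (fingers lean to +toolx)
x,y,z,yaw,tilt=map(float,sys.argv[1:6])
st()
s=monitor.get_state(); R=np.array(s['tcp_rot']); p=np.array(s['position'])
c,sn=np.cos(np.radians(yaw)),np.sin(np.radians(yaw))
T=np.array([[c,sn,0],[sn,-c,0],[0,0,-1.]])@cv2.Rodrigues(np.array([0,np.radians(tilt),0]))[0]
d=R.T@(np.array([x,y,z])-p); w=cv2.Rodrigues(R.T@T)[0].ravel()
print('shift',np.round(d/.4,4).tolist(),'turn',np.round(w/2/np.pi,4).tolist(),'deg',round(np.degrees(np.linalg.norm(w)),1)); print('toolz',T[:,2])
E
python3 got.py 0.44 0.113 0.27 20 0
```

```text
t 25.53 p [0.5379 0.1023 0.295 ] F [ 0.9  0.6 -0.6] w 0.352
[[-0.0018, 1.0, 0.0029], [1.0, 0.0018, -0.0005], [-0.0005, 0.0029, -1.0]] q [-0.016  0.213  1.41  -0.     1.516 -0.017]
shift [0.0273, -0.2449, 0.0617] turn [0.0005, -0.0002, 0.1947] deg 70.1
toolz [ 0.  0. -1.]
```

Request:
carry_out([
  [[0.003,-0.03,0.01],[0,0,0.018],0.3],
  [[0.006,-0.06,0.02],[0,0,0.036],0.3],
  [[0.01,-0.1,0.03],[0,0,0.055],0.3],
  [[0.014,-0.14,0.04],[0,0,0.074],0.3],
  [[0.018,-0.18,0.05],[0,0,0.093],0.3],
  [[0.022,-0.22,0.06],[0,0,0.112],0.3],
  [[0.027,-0.245,0.062],[0,0,0.13],0.3],
  [[0.027,-0.245,0.062],[0,0,0.148],0.3],
  [[0.027,-0.245,0.062],[0,0,0.167],0.3],
  [[0.027,-0.245,0.062],[0,0,0.185],0.3],
  [[0.027,-0.245,0.062],[0,0,0.195],0.3],
  [[0.027,-0.245,0.062],[0,0,0.195],0.3],
])

```text
clock: 26.53
position: [0.4404, 0.113, 0.2692]
tcp_rot: [[0.941, 0.338, 0.001], [0.338, -0.941, -0.0], [0.0, 0.0, -1.0]]
force: [0.1, 0.2, 0.1]
gripper_width: 0.3
```

```bash
python3 got.py 0.435 0.1 0.19 20 20
python3 - <<'E'
from h import *
f=grab('wrist','w19')
im=f['image']
cv2.imwrite('pics/w19z.png',cv2.resize(im[40:280,160:480],None,fx=2.5,fy=2.5,interpolation=cv2.INTER_CUBIC))
E
```

```text
t 26.53 p [0.4404 0.113  0.2692] F [0.1 0.2 0.1] w 0.3
[[0.941, 0.3383, 0.0006], [0.3383, -0.941, -0.0003], [0.0005, 0.0005, -1.0]] q [ 0.005  0.052  1.66  -0.     1.43   1.231]
shift [-0.0238, 0.0259, 0.1981] turn [0.0002, 0.0555, -0.0006] deg 20.0
toolz [ 0.3213938   0.11697778 -0.93969262]
```

View pics/w19z.png

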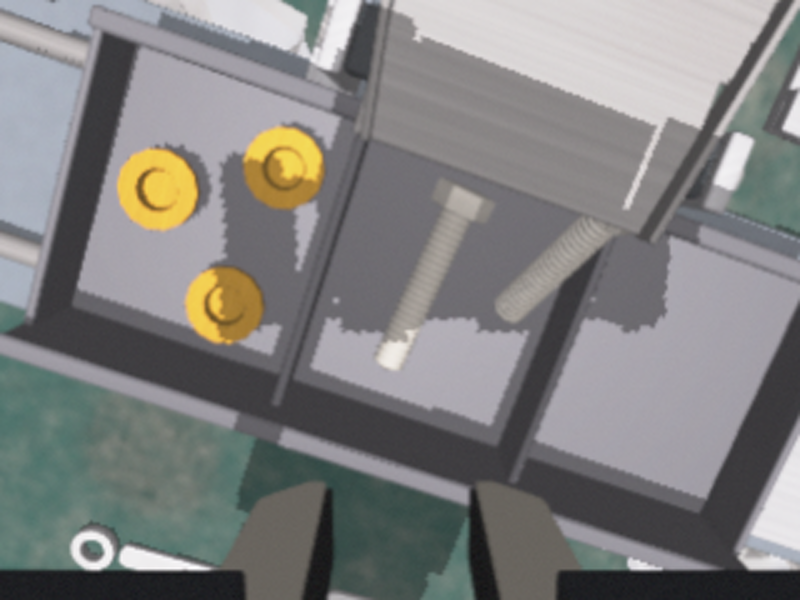

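Run:
```python
from h import *
f=grab('wrist')
q=lambda x,y:(160+x/2.5,40+y/2.5)
for n,u in [('b1 tail',(393,352)),('b1 head',(460,205)),('b2 tail',(510,303)),('b2 mid',(550,268)),('b2 out',(590,235)),('div2 top',(560,370)),('div2top b',(515,470)),('div1 top',(320,260))]:
    print(n,np.round(deproj(f,[q(*u)])[0],4))
```

```text
b1 tail [0.4319 0.113  0.0795]
b1 head [0.4983 0.1089 0.0871]
b2 tail [0.4683 0.0751 0.0822]
b2 mid [0.4885 0.0691 0.101 ]
b2 out [0.5057 0.0631 0.1159]
div2 top [0.4536 0.0516 0.1075]
div2top b [0.4094 0.0526 0.1082]
div1 top [0.4622 0.1528 0.1073]
```

```bash
python3 got.py 0.47 0.034 0.2 0 25;python3 got.py 0.503 0.034 0.1115 0 25
```

```text
t 26.63 p [0.4399 0.1131 0.2692] F [-0.3  0.3  0.9] w 0.295
[[0.9395, 0.3426, 0.0002], [0.3426, -0.9395, -0.0001], [0.0002, 0.0002, -1.0]] q [ 0.005  0.051  1.661 -0.     1.43   1.226]
shift [0.0028, 0.2115, 0.1729] turn [-0.0121, 0.0687, 0.0548] deg 31.9
toolz [ 0.42261826  0.         -0.90630779]
t 26.63 p [0.4399 0.1131 0.2692] F [-0.3  0.3  0.9] w 0.295
[[0.9395, 0.3426, 0.0002], [0.3426, -0.9395, -0.0001], [0.0002, 0.0002, -1.0]] q [ 0.005  0.051  1.661 -0.     1.43   1.226]
shift [0.0803, 0.2397, 0.3942] turn [-0.0121, 0.0687, 0.0548] deg 31.9
toolz [ 0.42261826  0.         -0.90630779]
```

Request:
carry_out([
  [[0,0.05,0.04],[-0.002,0.014,0.011],0.0],
  [[0,0.1,0.08],[-0.005,0.027,0.022],0.0],
  [[0.001,0.15,0.12],[-0.007,0.041,0.033],0.0],
  [[0.003,0.21,0.173],[-0.0097,0.055,0.044],0.0],
  [[0.003,0.2115,0.173],[-0.012,0.0687,0.055],0.0],
  [[0.003,0.2115,0.173],[-0.012,0.0687,0.055],0.0],
  [[0.003,0.2115,0.173],[-0.012,0.0687,0.055],0.0],
  [[0.003,0.2115,0.173],[-0.012,0.0687,0.055],0.0],
])

```text
clock: 27.3
position: [0.4704, 0.0339, 0.2018]
tcp_rot: [[0.906, -0.0, 0.423], [-0.0, -1.0, -0.001], [0.423, 0.0, -0.906]]
force: [0.1, -0.5, 0.8]
gripper_width: 0.003
```

```bash
python3 got.py 0.503 0.034 0.1115 0 25
python3 - <<'E'
from h import *
f=grab('wrist','w20')
E
```

```text
t 27.3 p [0.4704 0.0339 0.2018] F [ 0.1 -0.5  0.8] w 0.003
[[0.906, -0.0005, 0.4233], [-0.0002, -1.0, -0.0006], [0.4233, 0.0004, -0.906]] q [-0.249 -0.14   2.098  0.151  0.764  1.235]
shift [-0.0217, -0.0003, 0.239] turn [0.0001, -0.0001, -0.0] deg 0.1
toolz [ 0.42261826  0.         -0.90630779]
```

View pics/w20.png

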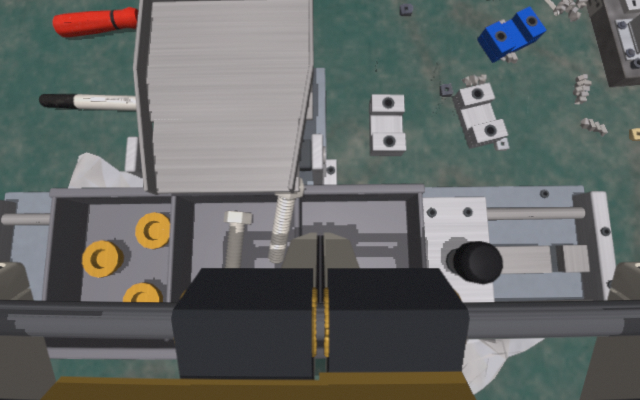

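Request:
carry_out([
  [[-0.005,0,0.05],[0,0,0],0.0],
  [[-0.01,0,0.1],[0,0,0],0.0],
  [[-0.015,0,0.15],[0,0,0],0.0],
  [[-0.02,0,0.2],[0,0,0],0.0],
  [[-0.022,0,0.225],[0,0,0],0.0],
  [[-0.022,0,0.239],[0,0,0],0.0],
  [[-0.022,0,0.239],[0,0,0],0.0],
])

```text
clock: 27.93
position: [0.5024, 0.0346, 0.1092]
tcp_rot: [[0.907, -0.001, 0.421], [-0.001, -1.0, 0.001], [0.421, -0.001, -0.907]]
force: [0.2, 0.4, -0.0]
gripper_width: 0.004
```

```bash
python3 got.py 0.503 0.06 0.1115 0 25
python3 - <<'E'
from h import *
f=grab('wrist','w21')
E
```

```text
t 27.93 p [0.5024 0.0346 0.1092] F [ 0.2  0.4 -0. ] w 0.004
[[0.907, -0.001, 0.4211], [-0.0014, -1.0, 0.0006], [0.4211, -0.0011, -0.907]] q [-0.224  0.068  2.177  0.205  0.48   1.186]
shift [0.0036, -0.0636, -0.0045] turn [-0.0001, 0.0003, -0.0002] deg 0.1
toolz [ 0.42261826  0.         -0.90630779]
```

View pics/w21.png

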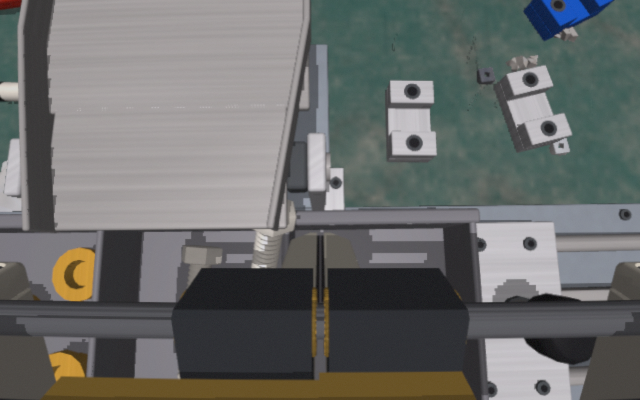

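Request:
carry_out([
  [[0.002,-0.01,-0.002],[0,0,0],0.0],
  [[0.003,-0.02,-0.004],[0,0,0],0.0],
  [[0.003,-0.03,-0.004],[0,0,0],0.0],
  [[0.003,-0.04,-0.004],[0,0,0],0.0],
  [[0.003,-0.05,-0.004],[0,0,0],0.0],
  [[0.003,-0.06,-0.004],[0,0,0],0.0],
  [[0.003,-0.06,-0.004],[0,0,0],0.0],
])

```text
clock: 28.57
position: [0.5029, 0.0583, 0.1136]
tcp_rot: [[0.905, -0.003, 0.426], [-0.002, -1.0, -0.001], [0.426, 0.0, -0.905]]
force: [-5.7, -3.0, 11.2]
gripper_width: 0.008
```

Run:
```python
from h import *
f=grab('wrist','w22')
```

```text
(no output)
```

View pics/w22.png

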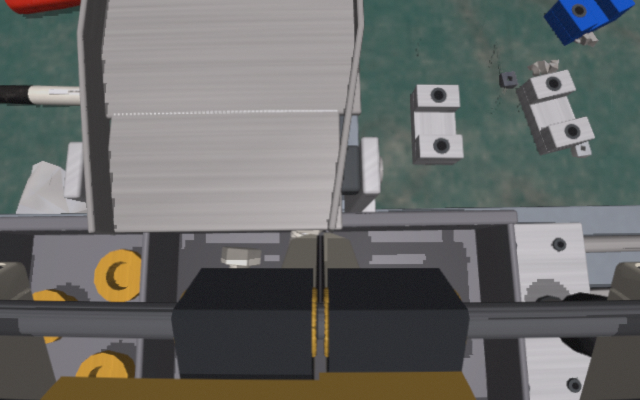

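Request:
carry_out([
  [[0,0,-0.04],[0,0,0],0.0],
  [[0,0,-0.1],[0,0,0],0.0],
  [[0,0,-0.18],[0,0,0],0.0],
  [[0,0,-0.25],[0,0,0],0.0],
  [[-0.06,0,-0.3],[0,0,0],0.0],
  [[-0.06,0,-0.3],[0,0,0],0.0],
  [[-0.06,0,-0.3],[0,0,0],0.0],
])

```text
clock: 29.2
position: [0.4287, 0.0586, 0.2113]
tcp_rot: [[0.905, -0.003, 0.425], [-0.003, -1.0, -0.001], [0.425, -0.001, -0.905]]
force: [1.1, -1.0, 0.5]
gripper_width: 0.007
```

Run:
```python
from h import *
st();f=grab('wrist','w23')
im=f['image']
cv2.imwrite('pics/w23z.png',cv2.resize(im[100:300,160:420],None,fx=3,fy=3,interpolation=cv2.INTER_CUBIC))
```

```text
t 29.2 p [0.4287 0.0586 0.2113] F [ 1.1 -1.   0.5] w 0.007
[[0.9053, -0.0031, 0.4249], [-0.003, -1.0, -0.0008], [0.4249, -0.0005, -0.9053]] q [-0.196 -0.238  2.146  0.114  0.805  1.317]
```

View pics/w23z.png

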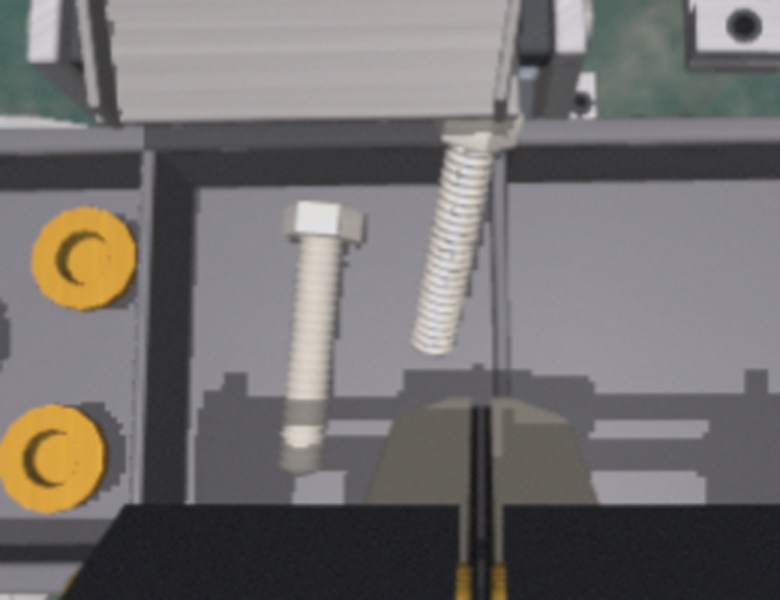

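Run:
```python
from h import *
f=grab('wrist')
q=lambda x,y:(160+x/3,100+y/3)
for n,u in [('b2 tail',(434,338)),('b2 1/3',(447,270)),('b2 2/3',(460,200)),('b2 out',(472,155)),('head',(470,132)),('head r',(510,133)),('div2 top',(502,300)),('div2top far',(500,180)),('wall top',(580,132)),('lip',(400,105)),('b1 head',(318,215))]:
    print(n,np.round(deproj(f,[q(*u)])[0],4))
```

```text
b2 tail [0.464  0.0724 0.0808]
b2 1/3 [0.4821 0.0681 0.0952]
b2 2/3 [0.4989 0.064  0.1114]
b2 out [0.5092 0.0606 0.1202]
head [0.513  0.061  0.1284]
head r [0.5145 0.0503 0.1227]
div2 top [0.4714 0.0525 0.1074]
div2top far [0.506  0.0528 0.1061]
wall top [0.5191 0.0301 0.109 ]
lip [0.5151 0.0783 0.1441]
b1 head [0.5006 0.1072 0.0867]
```

```bash
python3 got.py 0.452 0.0725 0.202 -12 35
```

```text
t 29.3 p [0.4294 0.0584 0.2102] F [ 0.3  0.3 -0. ] w 0.003
[[0.9063, -0.0032, 0.4227], [-0.0033, -1.0, -0.0004], [0.4227, -0.001, -0.9063]] q [-0.196 -0.234  2.145  0.114  0.805  1.317]
shift [0.0424, -0.0354, 0.0424] turn [-0.0166, 0.0277, 0.0284] deg 15.5
toolz [ 0.56104242 -0.11925325 -0.81915204]
```

Request:
carry_out([
  [[0.02,-0.018,0.02],[-0.006,0.01,0.01],0.25],
  [[0.042,-0.035,0.042],[-0.011,0.019,0.019],0.25],
  [[0.042,-0.035,0.042],[-0.0166,0.0277,0.0284],0.25],
  [[0.042,-0.035,0.042],[-0.0166,0.0277,0.0284],0.25],
  [[0.042,-0.035,0.042],[-0.0166,0.0277,0.0284],0.25],
  [[0.042,-0.035,0.042],[-0.0166,0.0277,0.0284],0.25],
])

```text
clock: 29.8
position: [0.4513, 0.073, 0.2008]
tcp_rot: [[0.804, -0.205, 0.558], [-0.168, -0.979, -0.118], [0.57, 0.001, -0.821]]
force: [0.6, 0.5, -0.1]
gripper_width: 0.251
```

```bash
python3 got.py 0.5135 0.0595 0.112 -12 35
python3 - <<'E'
from h import *
f=grab('wrist','w24')
cv2.imwrite('pics/w24z.png',cv2.resize(f['image'][100:300,160:420],None,fx=3,fy=3,interpolation=cv2.INTER_CUBIC))
E
```

```text
t 29.8 p [0.4513 0.073  0.2008] F [ 0.6  0.5 -0.1] w 0.251
[[0.8041, -0.2049, 0.5581], [-0.1676, -0.9788, -0.1179], [0.5704, 0.0013, -0.8214]] q [ 0.022 -0.199  2.231 -0.261  0.53   1.985]
shift [0.0042, 0.0009, 0.2731] turn [-0.0001, 0.0006, 0.0005] deg 0.3
toolz [ 0.56104242 -0.11925325 -0.81915204]
```

View pics/w24z.png

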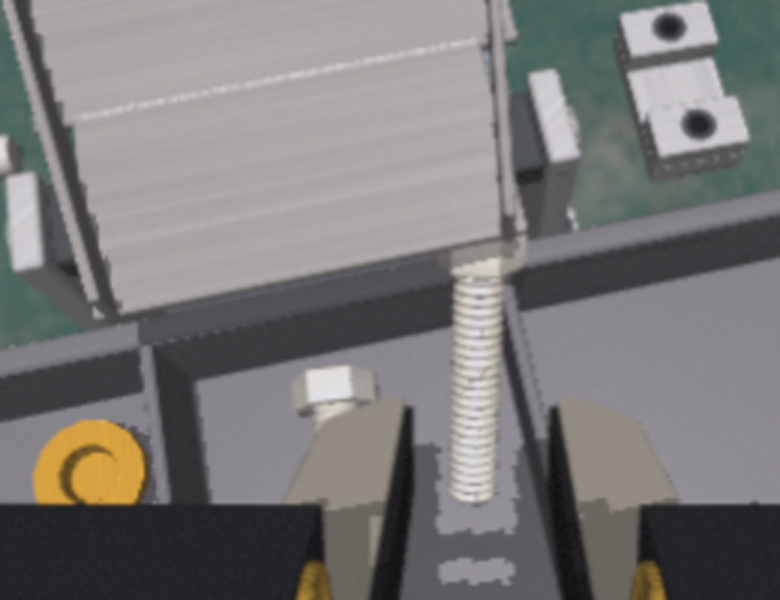

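Request:
carry_out([
  [[0.001,0.001,0.04],[0,0,0],0.25],
  [[0.002,0.001,0.08],[0,0,0],0.25],
  [[0.003,0.001,0.12],[0,0,0],0.25],
  [[0.004,0.001,0.16],[0,0,0],0.25],
  [[0.004,0.001,0.19],[0,0,0],0.25],
  [[0.004,0.001,0.19],[0,0,0],0.25],
])

```text
clock: 30.35
position: [0.496, 0.0613, 0.139]
tcp_rot: [[0.803, -0.209, 0.558], [-0.171, -0.978, -0.12], [0.571, 0.001, -0.821]]
force: [-0.8, 0.0, 0.7]
gripper_width: 0.25
```

```bash
python3 got.py 0.5135 0.0595 0.112 -12 35; python3 got.py 0.5135 0.0595 0.112 -8 32;  python3 - <<'E'
from h import *
f=grab('wrist','w25')
cv2.imwrite('pics/w25z.png',cv2.resize(f['image'][100:300,160:420],None,fx=3,fy=3,interpolation=cv2.INTER_CUBIC))
E
```

```text
t 30.35 p [0.496  0.0613 0.139 ] F [-0.8  0.   0.7] w 0.25
[[0.8032, -0.2095, 0.5577], [-0.1715, -0.9778, -0.1203], [0.5705, 0.001, -0.8213]] q [-0.018 -0.005  2.26  -0.371  0.308  2.084]
shift [-0.0026, -0.0048, 0.0804] turn [0.0003, 0.0006, -0.0001] deg 0.2
toolz [ 0.56104242 -0.11925325 -0.81915204]
t 30.35 p [0.496  0.0613 0.139 ] F [-0.8  0.   0.7] w 0.25
[[0.8032, -0.2095, 0.5577], [-0.1715, -0.9778, -0.1203], [0.5705, 0.001, -0.8213]] q [-0.018 -0.005  2.26  -0.371  0.308  2.084]
shift [-0.0026, -0.0048, 0.0804] turn [0.0064, -0.0077, -0.0094] deg 4.9
toolz [ 0.52476213 -0.07375051 -0.8480481 ]
```

View pics/w25z.png

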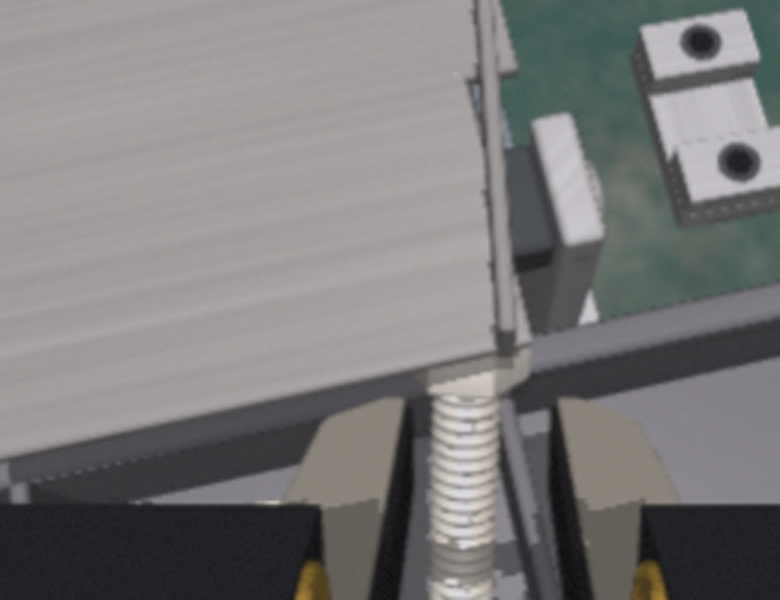

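Request:
carry_out([
  [[-0.001,-0.005,0.02],[0,-0.008,0],0.25],
  [[-0.001,-0.005,0.04],[0,-0.017,0],0.25],
  [[-0.002,-0.005,0.06],[0,-0.017,0],0.25],
  [[-0.003,-0.005,0.078],[0,-0.017,0],0.25],
  [[-0.003,-0.005,0.078],[0,-0.017,0],0.25],
])

```text
clock: 30.82
position: [0.5107, 0.0605, 0.1131]
tcp_rot: [[0.859, -0.209, 0.468], [-0.183, -0.978, -0.101], [0.479, 0.001, -0.878]]
force: [-3.7, -1.0, -2.9]
gripper_width: 0.247
```

```bash
python3 got.py 0.5135 0.0595 0.112 -12 29;   python3 - <<'E'
from h import *
f=grab('wrist','w26')
cv2.imwrite('pics/w26z.png',cv2.resize(f['image'][100:300,160:420],None,fx=3,fy=3,interpolation=cv2.INTER_CUBIC))
E
```

```text
t 30.82 p [0.5107 0.0605 0.1131] F [-3.7 -1.  -2.9] w 0.247
[[0.8589, -0.2085, 0.4678], [-0.1826, -0.978, -0.1007], [0.4786, 0.001, -0.8781]] q [-0.04   0.087  2.179 -0.217  0.392  1.921]
shift [0.0051, 0.0011, 0.0058] turn [0.0002, 0.0011, -0.0] deg 0.4
toolz [ 0.47421537 -0.10079759 -0.87461971]
```

View pics/w26z.png

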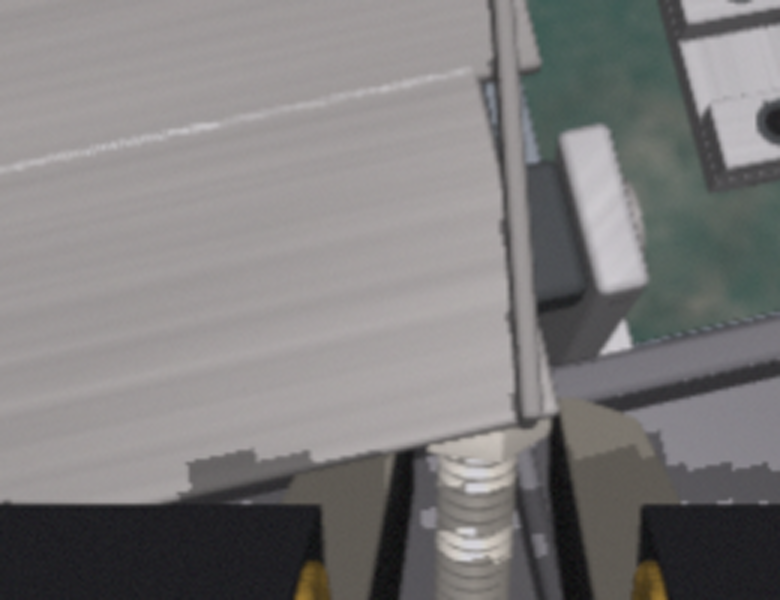

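Request:
carry_out([
  [[0,0,0.004],[0,0,0],0.0],
  [[0,0,0.004],[0,0,0],0.0],
  [[0,0,0.004],[0,0,0],0.0],
  [[0,0,0.004],[0,0,0],0.0],
  [[0,0,0.004],[0,0,0],0.0],
])

```text
clock: 31.28
position: [0.5116, 0.0608, 0.1129]
tcp_rot: [[0.858, -0.208, 0.47], [-0.182, -0.978, -0.101], [0.481, 0.001, -0.877]]
force: [-5.1, -0.0, -2.2]
gripper_width: 0.208
```

Request:
carry_out([
  [[0,0,0],[0,0,0],0.0],
  [[0,0,0],[0,0,0],0.0],
  [[0,0,0],[0,0,0],0.0],
])

```text
clock: 31.53
position: [0.5116, 0.0608, 0.1129]
tcp_rot: [[0.858, -0.208, 0.47], [-0.182, -0.978, -0.101], [0.481, 0.001, -0.877]]
force: [-4.7, -1.4, -2.3]
gripper_width: 0.215
```

Run:
```python
from h import *
st()
f=grab('wrist','w27')
cv2.imwrite('pics/w27z.png',cv2.resize(f['image'][100:300,160:420],None,fx=3,fy=3,interpolation=cv2.INTER_CUBIC))
```

```text
t 31.53 p [0.5116 0.0608 0.1129] F [-4.7 -1.4 -2.3] w 0.215
[[0.8578, -0.2078, 0.47], [-0.1818, -0.9782, -0.1006], [0.4807, 0.0008, -0.8769]] q [-0.039  0.088  2.179 -0.219  0.387  1.924]
```

View pics/w27z.png

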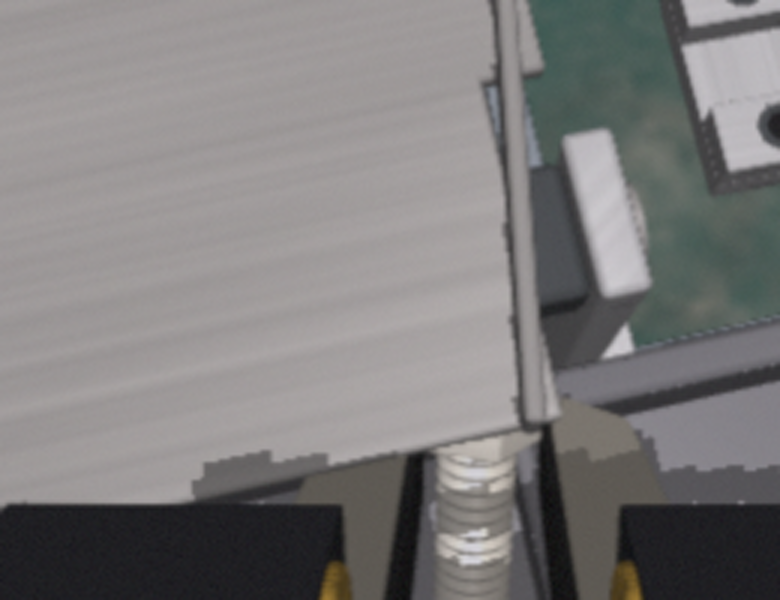

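Request:
carry_out([
  [[-0.01,0.003,-0.008],[0,0,0],0.0],
  [[-0.02,0.005,-0.016],[0,0,0],0.0],
  [[-0.03,0.008,-0.024],[0,0,0],0.0],
  [[-0.04,0.01,-0.032],[0,0,0],0.0],
  [[-0.05,0.013,-0.04],[0,0,0],0.0],
  [[-0.057,0.0156,-0.0485],[0,0,0],0.0],
])

```text
clock: 32.08
position: [0.4825, 0.0608, 0.1195]
tcp_rot: [[0.856, -0.208, 0.473], [-0.182, -0.978, -0.1], [0.483, -0.0, -0.876]]
force: [-0.2, 0.6, -0.9]
gripper_width: 0.206
```

Run:
```python
from h import *
st()
f=grab('wrist','w28')
cv2.imwrite('pics/w28z.png',cv2.resize(f['image'][100:300,160:420],None,fx=3,fy=3,interpolation=cv2.INTER_CUBIC))
```

```text
t 32.08 p [0.4825 0.0608 0.1195] F [-0.2  0.6 -0.9] w 0.206
[[0.8564, -0.2078, 0.4725], [-0.182, -0.9782, -0.1004], [0.4831, -0.0, -0.8756]] q [-0.043  0.023  2.23  -0.208  0.398  1.909]
```

View pics/w28z.png

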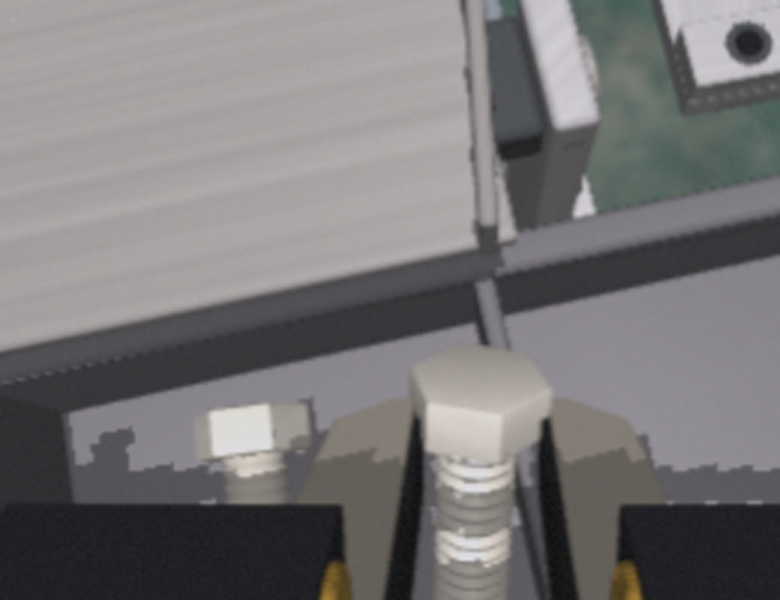

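Request:
carry_out([
  [[-0.012,-0.01,-0.007],[0,0,0],0.0],
  [[-0.025,-0.02,-0.014],[0,0,0],0.0],
  [[-0.037,-0.03,-0.02],[0,0,0],0.0],
  [[-0.037,-0.03,-0.02],[0,0,0],0.0],
  [[-0.037,-0.03,-0.02],[0,0,0],0.4],
  [[-0.037,-0.03,-0.02],[0,0,0],0.4],
  [[-0.037,-0.03,-0.02],[0,0,0],0.4],
  [[-0.037,-0.03,-0.02],[0,0,0],0.4],
  [[-0.037,-0.03,-0.1],[0,0,0],0.4],
  [[-0.037,-0.03,-0.2],[0,0,0],0.4],
  [[-0.037,-0.03,-0.26],[0,0,0],0.4],
  [[-0.037,-0.03,-0.26],[0,0,0],0.4],
])

```text
clock: 33.13
position: [0.4251, 0.0862, 0.208]
tcp_rot: [[0.853, -0.207, 0.479], [-0.182, -0.978, -0.1], [0.49, -0.002, -0.872]]
force: [0.9, -0.6, 0.6]
gripper_width: 0.4
```

Run:
```python
from h import *
st()
f=grab('wrist','w29')
```

```text
t 33.13 p [0.4251 0.0862 0.208 ] F [ 0.9 -0.6  0.6] w 0.4
[[0.8528, -0.2073, 0.4793], [-0.1818, -0.9783, -0.0996], [0.4895, -0.0022, -0.872]] q [ 0.047 -0.222  2.176 -0.191  0.699  1.943]
```

View pics/w29.png

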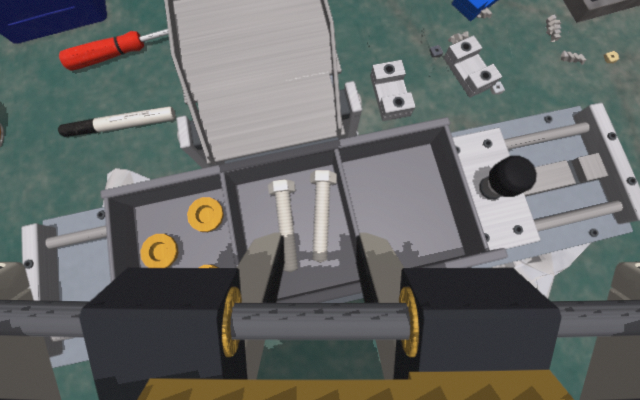

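```bash
python3 got.py 0.4606 -0.0925 0.21 45 0
```

```text
t 33.18 p [0.425  0.0859 0.206 ] F [ 0.1  0.8 -0.7] w 0.399
[[0.8537, -0.2075, 0.4776], [-0.1818, -0.9782, -0.0999], [0.4879, -0.0016, -0.8729]] q [ 0.047 -0.219  2.178 -0.192  0.695  1.944]
shift [0.162, 0.4179, 0.0783] turn [0.0401, -0.0744, -0.1548] deg 63.5
toolz [ 0.  0. -1.]
```

Request:
carry_out([
  [[0.016,0.042,-0.01],[0.004,-0.007,-0.015],0.5],
  [[0.032,0.084,0.0],[0.008,-0.015,-0.031],0.5],
  [[0.05,0.125,0.01],[0.012,-0.022,-0.046],0.5],
  [[0.065,0.167,0.02],[0.016,-0.03,-0.062],0.5],
  [[0.081,0.209,0.03],[0.02,-0.037,-0.077],0.5],
  [[0.097,0.25,0.04],[0.024,-0.045,-0.093],0.5],
  [[0.113,0.293,0.05],[0.028,-0.052,-0.108],0.5],
  [[0.13,0.334,0.06],[0.032,-0.06,-0.124],0.5],
  [[0.146,0.376,0.07],[0.036,-0.067,-0.139],0.5],
  [[0.162,0.418,0.078],[0.04,-0.0744,-0.155],0.5],
  [[0.162,0.418,0.078],[0.04,-0.0744,-0.155],0.5],
  [[0.162,0.418,0.078],[0.04,-0.0744,-0.155],0.5],
])

```text
clock: 34.18
position: [0.4603, -0.0943, 0.2047]
tcp_rot: [[0.706, 0.708, -0.01], [0.708, -0.706, -0.0], [-0.007, -0.007, -1.0]]
force: [-0.9, 0.0, 0.1]
gripper_width: 0.501
```

```bash
python3 got.py 0.4609 -0.092 0.085 45 0;python3 - <<'E'
from h import *
st();f=grab('wrist','w30')
ys,xs=np.mgrid[0:250:1,150:500:1]; xs=xs.ravel();ys=ys.ravel()
P=deproj(f,np.c_[xs,ys]); m=(P[:,2]>.108)&(P[:,2]<.130)&(np.hypot(P[:,0]-.46,P[:,1]+.092)<.026)
Q=P[m]; print(m.sum(),Q.mean(0),Q.min(0),Q.max(0))
E
```

```text
t 34.18 p [ 0.4603 -0.0943  0.2047] F [-0.9  0.   0.1] w 0.501
[[0.706, 0.7081, -0.0102], [0.7082, -0.706, -0.0004], [-0.0074, -0.0069, -0.9999]] q [-0.436  0.131  1.731 -0.005  1.289  0.349]
shift [0.0073, -0.0008, 0.2993] turn [-0.0011, 0.0012, 0.0002] deg 0.6
toolz [ 0.  0. -1.]
t 34.18 p [ 0.4603 -0.0943  0.2047] F [-0.9  0.   0.1] w 0.501
[[0.706, 0.7081, -0.0102], [0.7082, -0.706, -0.0004], [-0.0074, -0.0069, -0.9999]] q [-0.436  0.131  1.731 -0.005  1.289  0.349]
1381 [ 0.46280005 -0.09054137  0.11357701] [ 0.44535449 -0.10813943  0.10811838] [ 0.47838883 -0.07491173  0.11656089]
```

Request:
carry_out([
  [[0.004,-0.001,0.05],[0,0,0],0.5],
  [[0.004,-0.001,0.1],[0,0,0],0.5],
  [[0.004,-0.001,0.15],[0,0,0],0.5],
  [[0.004,-0.001,0.2],[0,0,0],0.5],
  [[0.004,-0.001,0.25],[0,0,0],0.5],
  [[0.004,-0.001,0.25],[0,0,0],0.5],
])

```text
clock: 34.73
position: [0.456, -0.0898, 0.1032]
tcp_rot: [[0.708, 0.706, -0.012], [0.706, -0.708, 0.002], [-0.007, -0.01, -1.0]]
force: [-0.4, 0.4, 0.1]
gripper_width: 0.502
```

```bash
python3 got.py 0.4606 -0.092 0.085 45 0
```

```text
t 34.73 p [ 0.456  -0.0898  0.1032] F [-0.4  0.4  0.1] w 0.502
[[0.7082, 0.7059, -0.0123], [0.706, -0.7082, 0.0024], [-0.007, -0.0104, -0.9999]] q [-0.433  0.232  1.883 -0.003  1.039  0.356]
shift [0.0045, 0.0126, 0.0453] turn [-0.0017, 0.0011, -0.0002] deg 0.7
toolz [ 0.  0. -1.]
```

Request:
carry_out([
  [[0.004,0.012,0.025],[-0.0017,0.0011,0],0.5],
  [[0.004,0.012,0.045],[-0.0017,0.0011,0],0.5],
  [[0.004,0.012,0.045],[-0.0017,0.0011,0],0.5],
  [[0.004,0.012,0.045],[-0.0017,0.0011,0],0.0],
  [[0.004,0.012,0.045],[-0.0017,0.0011,0],0.0],
  [[0.004,0.012,0.045],[-0.0017,0.0011,0],0.0],
  [[0.004,0.012,0.045],[-0.0017,0.0011,0],0.0],
  [[0.004,0.012,0.045],[-0.0017,0.0011,0],0.0],
])

```text
clock: 35.4
position: [0.4621, -0.0931, 0.0893]
tcp_rot: [[0.706, 0.708, 0.003], [0.708, -0.706, -0.003], [0.0, 0.004, -1.0]]
force: [-6.2, 0.8, 2.6]
gripper_width: 0.353
```

```bash
python3 got.py 0.4595 0.008 0.099 45 0
```

```text
t 35.4 p [ 0.4621 -0.0931  0.0893] F [-6.2  0.8  2.6] w 0.353
[[0.7064, 0.7078, 0.0029], [0.7078, -0.7064, -0.0029], [0.0, 0.0041, -1.0]] q [-0.435  0.252  1.897 -0.002  0.989  0.35 ]
shift [0.1744, -0.1831, -0.025] turn [0.0007, -0.0, 0.0002] deg 0.2
toolz [ 0.  0. -1.]
```

Request:
carry_out([
  [[0,0,-0.012],[0,0,0],0.0],
  [[0,0,-0.024],[0,0,0],0.0],
  [[0,0,-0.034],[0,0,0],0.0],
  [[0,0,-0.034],[0,0,0],0.0],
  [[0.022,-0.022,-0.034],[0,0,0],0.0],
  [[0.044,-0.045,-0.034],[0,0,0],0.0],
  [[0.066,-0.067,-0.034],[0,0,0],0.0],
  [[0.088,-0.09,-0.034],[0,0,0],0.0],
  [[0.11,-0.112,-0.034],[0,0,0],0.0],
  [[0.132,-0.134,-0.034],[0,0,0],0.0],
  [[0.154,-0.157,-0.034],[0,0,0],0.0],
  [[0.175,-0.179,-0.034],[0,0,0],0.0],
])

```text
clock: 36.4
position: [0.4609, 0.0067, 0.1016]
tcp_rot: [[0.706, 0.708, 0.003], [0.708, -0.706, -0.004], [-0.001, 0.005, -1.0]]
force: [-4.7, -3.7, -9.4]
gripper_width: 0.348
```

Request:
carry_out([
  [[0,0,0],[0,0,0],0.0],
  [[0,0,0],[0,0,0],0.0],
  [[0,0,0],[0,0,0],0.0],
])

```text
clock: 36.65
position: [0.4609, 0.0072, 0.1016]
tcp_rot: [[0.706, 0.708, 0.003], [0.708, -0.706, -0.002], [0.0, 0.004, -1.0]]
force: [-5.4, 2.4, -8.8]
gripper_width: 0.35
```

Request:
carry_out([
  [[0,0,0.006],[0,0,0],0.0],
  [[0,0,0.012],[0,0,0],0.0],
  [[0,0,0.018],[0,0,0],0.0],
  [[0,0,0.024],[0,0,0],0.0],
  [[0,0,0.03],[0,0,0],0.0],
  [[0,0,0.032],[0,0,0],0.0],
  [[0,0,0.032],[0,0,0],0.0],
])

```text
clock: 37.23
position: [0.4609, 0.0067, 0.0894]
tcp_rot: [[0.707, 0.708, 0.003], [0.708, -0.707, -0.003], [-0.0, 0.004, -1.0]]
force: [-8.2, 1.3, -2.8]
gripper_width: 0.354
```

Pin appears down. Release, rise, and check.

Request:
carry_out([
  [[0,0,0],[0,0,0],0.5],
  [[0,0,0],[0,0,0],0.5],
  [[0,0,0],[0,0,0],0.5],
  [[0,0,-0.05],[0,0,0],0.5],
  [[0,0,-0.1],[0,0,0],0.5],
  [[0,0,-0.2],[0,0,0],0.5],
  [[0,0,-0.3],[0,0,0],0.5],
  [[0,0,-0.38],[0,0,0],0.5],
  [[0,0,-0.38],[0,0,0],0.5],
])

```text
clock: 37.98
position: [0.4668, 0.0058, 0.2497]
tcp_rot: [[0.706, 0.707, 0.022], [0.708, -0.707, -0.007], [0.011, 0.021, -1.0]]
force: [0.9, -0.7, 0.4]
gripper_width: 0.5
```

```bash
python3 - <<'E'
from h import *
st();f=grab('wrist','w31')
ys,xs=np.mgrid[0:250:1,150:500:1]; xs=xs.ravel();ys=ys.ravel()
P=deproj(f,np.c_[xs,ys]); m=(P[:,2]>.108)&(P[:,2]<.130)&(np.hypot(P[:,0]-.46,P[:,1]-.009)<.026)
Q=P[m]; print(m.sum(),Q.mean(0),Q.min(0),Q.max(0))
E
python3 go.py 0.63 -0.03 0.24 0
```

```text
t 37.98 p [0.4668 0.0058 0.2497] F [ 0.9 -0.7  0.4] w 0.5
[[0.7065, 0.7074, 0.0224], [0.7077, -0.7065, -0.0073], [0.0107, 0.021, -0.9997]] q [-0.226  0.071  1.687 -0.002  1.36   0.56 ]
1021 [0.46146077 0.00741612 0.11357812] [ 0.44409499 -0.00992369  0.10809771] [0.4773137  0.02306341 0.11704448]
t 38.03 p [0.4654 0.0061 0.2464] F [-0.1  0.8 -0.2] w 0.497
[[0.7066, 0.7074, 0.0181], [0.7076, -0.7066, -0.0063], [0.0083, 0.0172, -0.9998]] q [-0.226  0.073  1.692 -0.002  1.357  0.56 ]
shift [0.2268, 0.3547, 0.024] turn [0.0021, -0.0023, 0.1251] dist mm 169 deg 45.1 yaw now 45.04
```

View pics/w31.png

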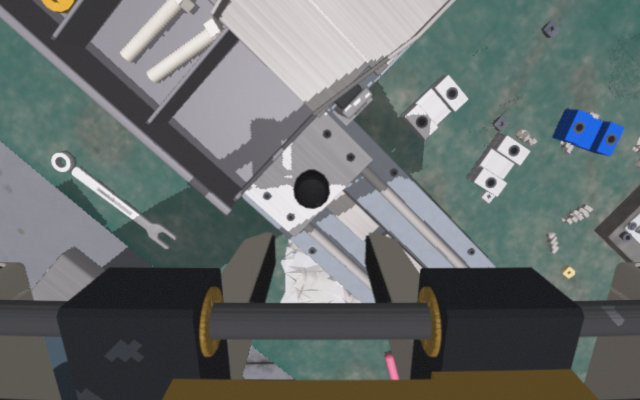

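Request:
carry_out([
  [[0.02,0.03,0.0],[0,0,0.0195],0.7],
  [[0.04,0.06,0.0],[0,0,0.039],0.7],
  [[0.06,0.09,0.0],[0,0,0.0585],0.7],
  [[0.08,0.12,0.0],[0,0,0.078],0.7],
  [[0.1,0.15,0.0],[0,0,0.0975],0.75],
  [[0.12,0.19,0.0],[0,0,0.117],0.8],
  [[0.14,0.22,0.0],[0,0,0.136],0.85],
  [[0.155,0.25,0.0],[0,0,0.155],0.85],
  [[0.17,0.28,0.0],[0,0,0.174],0.85],
  [[0.18,0.31,0.0],[0,0,0.193],0.85],
  [[0.18,0.33,0.0],[0,0,0.212],0.85],
  [[0.18,0.33,0.0],[0,0,0.23],0.85],
])

```text
clock: 39.03
position: [0.6074, -0.0367, 0.241]
tcp_rot: [[0.786, -0.618, 0.006], [-0.618, -0.786, -0.004], [0.007, -0.001, -1.0]]
force: [-0.4, -0.8, -0.1]
gripper_width: 0.851
```

```bash
python3 go.py 0.605 -0.045 0.23 -85
python3 - <<'E'
from h import *
f=grab('wrist','w32')
E
```

```text
t 39.03 p [ 0.6074 -0.0367  0.241 ] F [-0.4 -0.8 -0.1] w 0.851
[[0.7864, -0.6177, 0.0063], [-0.6176, -0.7865, -0.0041], [0.0075, -0.0007, -1.0]] q [-0.242  0.347  1.357 -0.002  1.43   1.995]
shift [0.0079, 0.0201, 0.0276] turn [-0.0006, -0.0011, 0.1302] dist mm 14 deg 46.9 yaw now -38.15
```

View pics/w32.png

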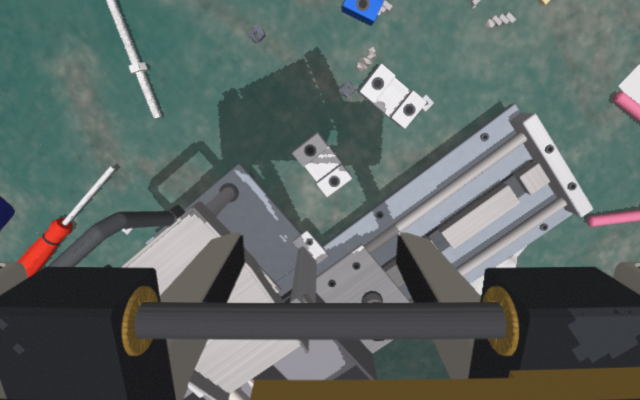

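Run:
```python
from h import *
f=grab('wrist')
a,b=onplane(f,[(310.5,150.5),(334,181.5)],.024); print('A',a,b,(a+b)/2,np.linalg.norm(a-b),np.degrees(np.arctan2(*(a-b)[[1,0]])))
c,d=onplane(f,[(378,83),(408,109.5)],.024); print('B',c,d,(c+d)/2,np.linalg.norm(c-d),np.degrees(np.arctan2(*(c-d)[[1,0]])))
cv2.imwrite('pics/w32z.png',cv2.resize(f['image'][50:230,270:450],None,fx=3.3,fy=3.3,interpolation=cv2.INTER_CUBIC))
f=grab('top')
cv2.imwrite('pics/t7z.png',cv2.resize(f['image'][160:220,270:350],None,fx=8,fy=8,interpolation=cv2.INTER_CUBIC))
```

```text
A [ 0.6301947  -0.04027168  0.024     ] [ 0.58638578 -0.03899371  0.024     ] [ 0.60829024 -0.0396327   0.024     ] 0.043827557033499324 -1.6709207768619057
B [ 0.64147823 -0.14063752  0.024     ] [ 0.59950647 -0.14986379  0.024     ] [ 0.62049235 -0.14525066  0.024     ] 0.04297386352150369 12.397634416570867
```

View pics/w32z.png

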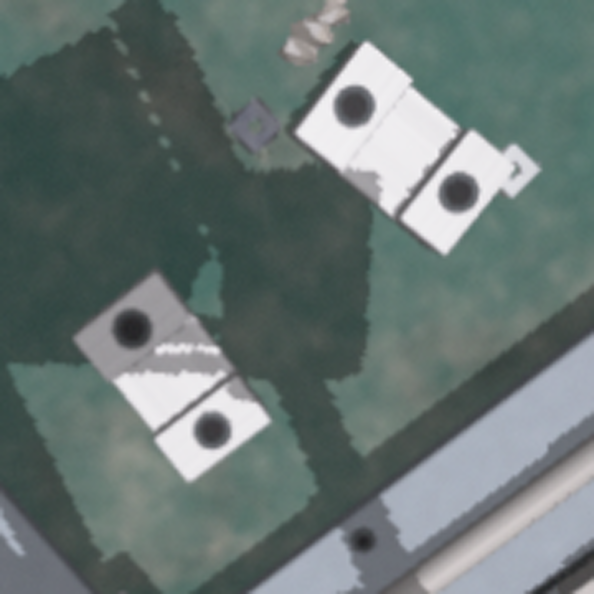

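```bash
python3 go.py 0.608 -0.0395 0.03 -86
```

```text
t 39.18 p [ 0.6061 -0.0356  0.2415] F [ 0.1  0.2 -0.5] w 0.852
[[0.7922, -0.6102, 0.0056], [-0.6102, -0.7922, -0.0035], [0.0066, -0.0007, -1.0]] q [-0.241  0.345  1.359 -0.002  1.431  1.987]
shift [0.0063, 0.0053, 0.5289] turn [-0.0005, -0.0009, 0.1344] dist mm 212 deg 48.4 yaw now -37.6
```

Request:
carry_out([
  [[0.006,0.005,0.05],[0,0,0.0195],0.85],
  [[0.006,0.005,0.1],[0,0,0.039],0.85],
  [[0.006,0.005,0.15],[0,0,0.0585],0.85],
  [[0.006,0.005,0.2],[0,0,0.078],0.85],
  [[0.006,0.005,0.25],[0,0,0.0975],0.85],
  [[0.006,0.005,0.3],[0,0,0.117],0.85],
  [[0.006,0.005,0.36],[-0.0005,-0.0009,0.134],0.85],
  [[0.006,0.005,0.42],[-0.0005,-0.0009,0.134],0.85],
  [[0.006,0.005,0.46],[-0.0005,-0.0009,0.134],0.85],
  [[0.006,0.005,0.46],[-0.0005,-0.0009,0.134],0.85],
  [[0.006,0.005,0.46],[-0.0005,-0.0009,0.134],0.85],
])

```text
clock: 40.1
position: [0.6071, -0.0389, 0.0578]
tcp_rot: [[0.072, -0.997, -0.001], [-0.997, -0.072, 0.0], [-0.0, 0.001, -1.0]]
force: [0.4, -0.4, -0.6]
gripper_width: 0.846
```

```bash
python3 go.py 0.608 -0.0395 0.005 -86
python3 - <<'E'
from h import *
f=grab('wrist','w33')
E
```

```text
t 40.1 p [ 0.6071 -0.0389  0.0578] F [ 0.4 -0.4 -0.6] w 0.846
[[0.0724, -0.9974, -0.0009], [-0.9974, -0.0724, 0.0001], [-0.0002, 0.0009, -1.0]] q [-0.247  0.506  1.586 -0.     1.05   2.822]
shift [0.0018, -0.0022, 0.132] turn [0.0001, 0.0, 0.0004] dist mm 53 deg 0.2 yaw now -85.85
```

View pics/w33.png

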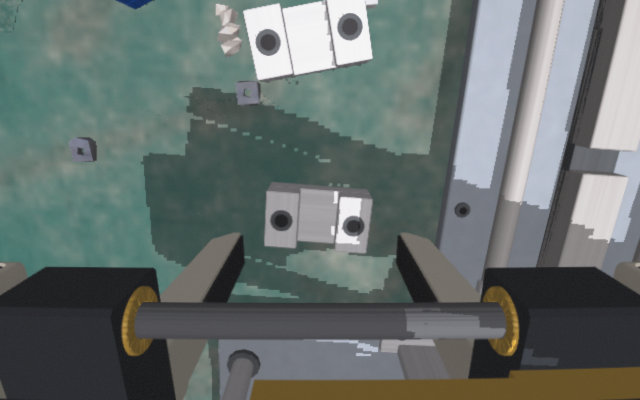

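Run:
```python
from h import *
f=grab('wrist')
a,b=onplane(f,[(281.5,220),(353.5,226)],.024); print('A',(a+b)/2,np.linalg.norm(a-b),np.degrees(np.arctan2(*(a-b)[[1,0]])))
```

```text
A [ 0.61069573 -0.04002844  0.024     ] 0.044395047811267116 -0.9218617890553094
```

Request:
carry_out([
  [[0.002,-0.002,0.04],[0,0,0.005],0.85],
  [[0.002,-0.002,0.08],[0,0,0.005],0.85],
  [[0.002,-0.002,0.11],[0,0,0.005],0.85],
  [[0.002,-0.002,0.132],[0,0,0.005],0.85],
  [[0.002,-0.002,0.132],[0,0,0.005],0.85],
  [[0.002,-0.002,0.132],[0,0,0.005],0.0],
  [[0.002,-0.002,0.132],[0,0,0.005],0.0],
  [[0.002,-0.002,0.132],[0,0,0.005],0.0],
  [[0.002,-0.002,0.132],[0,0,0.005],0.0],
  [[0.002,-0.002,0.132],[0,0,0.005],0.0],
])

```text
clock: 41.03
position: [0.6095, -0.0401, 0.0067]
tcp_rot: [[0.039, -0.999, 0.003], [-0.999, -0.039, -0.001], [0.001, -0.003, -1.0]]
force: [0.4, -0.1, 3.7]
gripper_width: 0.688
```

```bash
python3 go.py 0.63 -0.06 0.25 -86
```

```text
t 41.03 p [ 0.6095 -0.0401  0.0067] F [ 0.4 -0.1  3.7] w 0.688
[[0.0386, -0.9993, 0.0028], [-0.9993, -0.0386, -0.0009], [0.001, -0.0028, -1.0]] q [-0.248  0.572  1.623 -0.     0.944  2.855]
shift [0.0523, -0.0509, -0.608] turn [-0.0004, -0.0002, -0.005] dist mm 245 deg 1.8 yaw now -87.79
```

Request:
carry_out([
  [[0,0,-0.04],[0,0,0],0.0],
  [[0,0,-0.1],[0,0,0],0.0],
  [[0,0,-0.17],[0,0,0],0.0],
  [[0.01,0,-0.25],[0,0,-0.01],0.0],
  [[0.02,0,-0.33],[0,0,-0.02],0.0],
  [[0.03,0,-0.41],[0,0,-0.035],0.0],
  [[0.04,0,-0.49],[0,0,-0.05],0.0],
  [[0.05,0,-0.57],[0,0,-0.065],0.0],
  [[0.05,0,-0.6],[0,0,-0.08],0.0],
  [[0.05,0,-0.6],[0,0,-0.095],0.0],
  [[0.05,0,-0.6],[0,0,-0.11],0.0],
  [[0.05,0,-0.6],[0,0,-0.11],0.0],
])

```text
clock: 42.03
position: [0.6092, -0.0598, 0.2462]
tcp_rot: [[0.669, -0.743, 0.002], [-0.743, -0.669, -0.001], [0.001, -0.001, -1.0]]
force: [0.6, 0.2, -0.2]
gripper_width: 0.691
```

```bash
python3 go.py 0.628 0.102 0.24 0.6
```

```text
t 42.03 p [ 0.6092 -0.0598  0.2462] F [ 0.6  0.2 -0.2] w 0.691
[[0.669, -0.7432, 0.0016], [-0.7432, -0.669, -0.0005], [0.0015, -0.0008, -1.0]] q [-0.28   0.354  1.334 -0.     1.451  2.129]
shift [-0.2692, -0.3055, 0.0154] turn [-0.0, -0.0003, -0.135] dist mm 163 deg 48.6 yaw now -48.01
```

Request:
carry_out([
  [[-0.03,-0.034,0.01],[0,0,-0.015],0.0],
  [[-0.06,-0.068,0.01],[0,0,-0.031],0.0],
  [[-0.1,-0.11,0.01],[0,0,-0.048],0.0],
  [[-0.14,-0.16,0.01],[0,0,-0.065],0.0],
  [[-0.18,-0.205,0.01],[0,0,-0.083],0.0],
  [[-0.22,-0.25,0.01],[0,0,-0.1],0.0],
  [[-0.25,-0.285,0.01],[0,0,-0.118],0.0],
  [[-0.269,-0.3055,0.015],[0,0,-0.135],0.0],
  [[-0.269,-0.3055,0.015],[0,0,-0.135],0.0],
  [[-0.269,-0.3055,0.015],[0,0,-0.135],0.0],
  [[-0.269,-0.3055,0.015],[0,0,-0.135],0.0],
])

```text
clock: 42.95
position: [0.6285, 0.1011, 0.2394]
tcp_rot: [[1.0, 0.002, 0.0], [0.002, -1.0, -0.001], [0.0, 0.001, -1.0]]
force: [-0.7, -0.3, -0.6]
gripper_width: 0.686
```

```bash
python3 go.py 0.628 0.102 0.152 0.6;python3 - <<'E'
from h import *
f=grab('wrist','w34')
E
```

```text
t 42.95 p [0.6285 0.1011 0.2394] F [-0.7 -0.3 -0.6] w 0.686
[[1.0, 0.0024, 0.0004], [0.0024, -1.0, -0.0009], [0.0004, 0.0009, -1.0]] q [-1.500e-02  4.040e-01  1.277e+00 -1.000e-03  1.460e+00  1.554e+00]
shift [-0.0013, -0.0024, 0.2186] turn [0.0002, -0.0001, -0.0013] dist mm 87 deg 0.5 yaw now 0.14
```

View pics/w34.png

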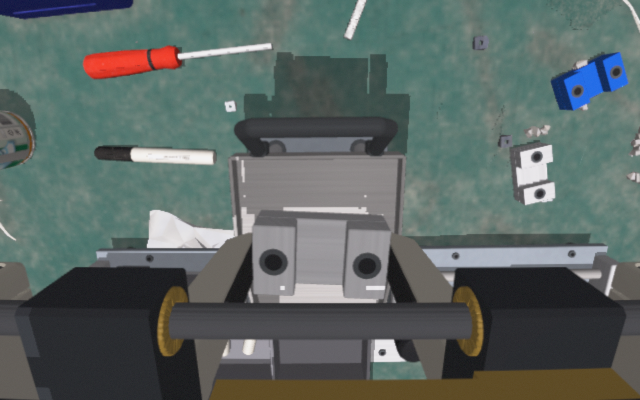

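Request:
carry_out([
  [[-0.001,-0.002,0.06],[0,0,0],0.0],
  [[-0.001,-0.002,0.12],[0,0,0],0.0],
  [[-0.001,-0.002,0.17],[0,0,0],0.0],
  [[-0.001,-0.002,0.205],[0,0,0],0.0],
  [[-0.001,-0.002,0.217],[0,0,0],0.0],
  [[-0.001,-0.002,0.217],[0,0,0],0.0],
  [[-0.001,-0.002,0.217],[0,0,0],0.78],
  [[-0.001,-0.002,0.217],[0,0,0],0.78],
  [[-0.001,-0.002,0.15],[0,0,0],0.78],
  [[-0.001,-0.002,0.06],[0,0,0],0.78],
  [[-0.001,-0.002,0.0],[0,0,0],0.7],
  [[-0.001,-0.002,0.0],[0,0,0],0.6],
])

```text
clock: 44.0
position: [0.6315, 0.1024, 0.2472]
tcp_rot: [[1.0, 0.006, 0.013], [0.006, -1.0, -0.001], [0.013, 0.001, -1.0]]
force: [0.3, -0.0, 1.2]
gripper_width: 0.682
```

```bash
python3 go.py 0.6205 -0.1453 0.22 12.4;python3 - <<'E'
from h import *
f=grab('wrist','w35')
c,d=onplane(f,[(536,157),(540,193)],.024); print('B',c,d,(c+d)/2,np.linalg.norm(c-d),np.degrees(np.arctan2(*(c-d)[[1,0]])))
E
```

```text
t 44.0 p [0.6315 0.1024 0.2472] F [ 0.3 -0.   1.2] w 0.682
[[0.9999, 0.0061, 0.0133], [0.0061, -1.0, -0.0006], [0.0133, 0.0007, -0.9999]] q [-0.013  0.398  1.268 -0.     1.462  1.552]
shift [-0.0322, 0.619, 0.068] turn [0.0003, -0.0021, -0.0335] dist mm 249 deg 12.1 yaw now 0.35
B [ 0.64812206 -0.143729    0.024     ] [ 0.60577328 -0.15559096  0.024     ] [ 0.62694767 -0.14965998  0.024     ] 0.04397869259557789 15.64763718681759
```

View pics/w35.png

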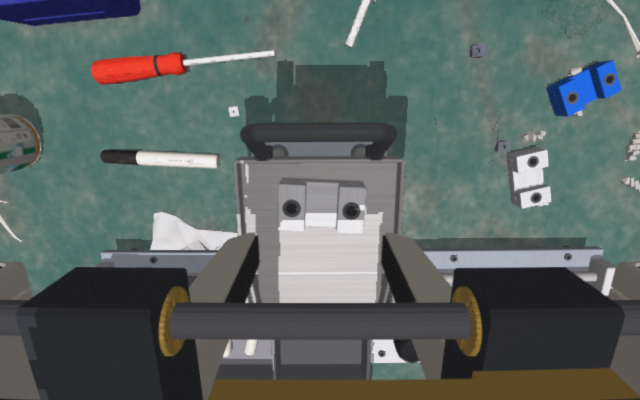

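Request:
carry_out([
  [[-0.003,0.06,0.0],[0,0,-0.004],0.6],
  [[-0.006,0.13,0.0],[0,0,-0.009],0.6],
  [[-0.01,0.21,0.0],[0,0,-0.014],0.6],
  [[-0.014,0.29,0.01],[0,0,-0.019],0.6],
  [[-0.018,0.37,0.02],[0,0,-0.024],0.6],
  [[-0.022,0.45,0.04],[0,0,-0.029],0.6],
  [[-0.026,0.53,0.06],[0,0,-0.036],0.6],
  [[-0.03,0.6,0.068],[0,0,-0.036],0.6],
  [[-0.032,0.62,0.068],[0,0,-0.036],0.6],
  [[-0.032,0.62,0.068],[0,0,-0.036],0.6],
  [[-0.032,0.62,0.068],[0,0,-0.036],0.6],
])

```text
clock: 44.97
position: [0.617, -0.1451, 0.2121]
tcp_rot: [[0.973, 0.23, 0.0], [0.23, -0.973, 0.001], [0.0, -0.001, -1.0]]
force: [-0.3, 0.3, -0.1]
gripper_width: 0.6
```

Run:
```python
from h import *
st();f=grab('wrist','w36')
```

```text
t 44.97 p [ 0.617  -0.1451  0.2121] F [-0.3  0.3 -0.1] w 0.6
[[0.9733, 0.2296, 0.0003], [0.2296, -0.9733, 0.0008], [0.0005, -0.0007, -1.0]] q [-4.070e-01  4.130e-01  1.329e+00  1.000e-03  1.399e+00  9.320e-01]
```

View pics/w36.png

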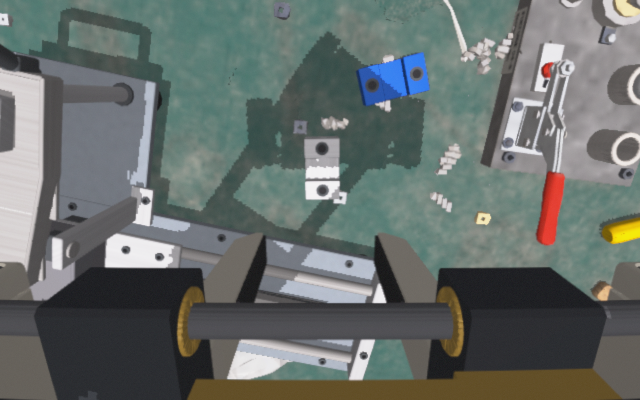

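```bash
python3 - <<'E'
from h import *
f=grab('wrist')
c,d=onplane(f,[(321.5,149),(322.5,190)],.024); m=(c+d)/2; print('B',m,np.linalg.norm(c-d),np.degrees(np.arctan2(*(c-d)[[1,0]])))
print(onplane(f,[(340,197)],.004))
E
python3 go.py 0.6215 -0.1465 0.03 12.5
```

```text
B [ 0.62180192 -0.14528766  0.024     ] 0.043216583554453056 14.809498318226112
[[ 0.59245774 -0.17306163  0.004     ]]
t 45.07 p [ 0.6174 -0.1439  0.2127] F [ 0.1  0.6 -0.1] w 0.597
[[0.9727, 0.232, 0.0013], [0.232, -0.9727, 0.0003], [0.0013, 0.0, -1.0]] q [-4.050e-01  4.130e-01  1.329e+00  1.000e-03  1.399e+00  9.310e-01]
shift [0.0079, 0.0087, 0.4568] turn [0.0, -0.0002, 0.0025] dist mm 183 deg 0.9 yaw now 13.41
```

Request:
carry_out([
  [[0.01,0.006,0.07],[0,0,-0.003],0.6],
  [[0.01,0.006,0.14],[0,0,-0.003],0.6],
  [[0.01,0.006,0.21],[0,0,-0.003],0.6],
  [[0.01,0.006,0.28],[0,0,-0.003],0.6],
  [[0.01,0.006,0.35],[0,0,-0.003],0.6],
  [[0.01,0.006,0.41],[0,0,-0.003],0.6],
  [[0.01,0.006,0.44],[0,0,-0.003],0.6],
  [[0.01,0.006,0.44],[0,0,-0.003],0.6],
  [[0.01,0.006,0.44],[0,0,-0.003],0.6],
])

```text
clock: 45.82
position: [0.6222, -0.1459, 0.0369]
tcp_rot: [[0.968, 0.251, 0.001], [0.251, -0.968, -0.0], [0.001, 0.0, -1.0]]
force: [0.6, -0.6, 0.1]
gripper_width: 0.597
```

```bash
python3 - <<'E'
from h import *
st();f=grab('wrist','w37')
E
python3 go.py 0.622 -0.1455 0.005 14.5
```

```text
t 45.82 p [ 0.6222 -0.1459  0.0369] F [ 0.6 -0.6  0.1] w 0.597
[[0.9681, 0.2507, 0.001], [0.2507, -0.9681, -0.0002], [0.0009, 0.0005, -1.0]] q [-0.405  0.576  1.521  0.     1.043  0.913]
t 45.87 p [ 0.623  -0.1465  0.0381] F [0.4 0.2 1. ] w 0.605
[[0.9681, 0.2504, 0.003], [0.2504, -0.9681, -0.0012], [0.0026, 0.0019, -1.0]] q [-0.405  0.575  1.52   0.     1.043  0.913]
shift [-0.0021, -0.0032, 0.0826] turn [0.0003, -0.0004, 0.0] dist mm 33 deg 0.2 yaw now 14.5
```

View pics/w37.png

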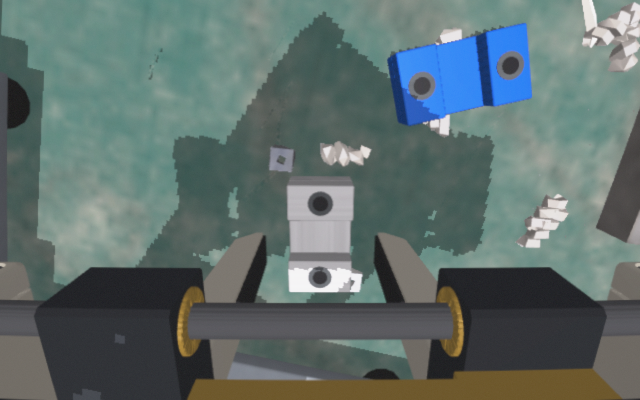

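Request:
carry_out([
  [[-0.001,-0.001,0.03],[0,0,0],0.6],
  [[-0.001,-0.001,0.06],[0,0,0],0.6],
  [[-0.001,-0.001,0.078],[0,0,0],0.6],
  [[-0.001,-0.001,0.078],[0,0,0],0.6],
  [[-0.001,-0.001,0.078],[0,0,0],0.0],
  [[-0.001,-0.001,0.078],[0,0,0],0.0],
  [[-0.001,-0.001,0.078],[0,0,0],0.0],
  [[-0.001,-0.001,0.078],[0,0,0],0.0],
  [[-0.001,-0.001,0.078],[0,0,0],0.0],
])

```text
clock: 46.62
position: [0.6217, -0.1468, 0.0059]
tcp_rot: [[0.968, 0.249, 0.002], [0.249, -0.968, -0.001], [0.002, 0.001, -1.0]]
force: [-0.1, -0.6, 0.7]
gripper_width: 0.383
```

Request:
carry_out([
  [[0,0,-0.04],[0,0,0],0.0],
  [[0,0,-0.1],[0,0,0],0.0],
  [[0,0,-0.17],[0,0,0],0.0],
  [[0,0,-0.25],[0,0,0],0.0],
  [[0,0,-0.33],[0,0,0],0.0],
  [[0,0,-0.41],[0,0,0],0.0],
  [[0,0,-0.49],[0,0,0],0.0],
  [[0,0,-0.56],[0,0,0],0.0],
  [[0,0,-0.6],[0,0,0],0.0],
  [[0,0,-0.6],[0,0,0],0.0],
])

```text
clock: 47.45
position: [0.6231, -0.1473, 0.2505]
tcp_rot: [[0.968, 0.249, 0.009], [0.25, -0.968, -0.004], [0.008, 0.006, -1.0]]
force: [-0.5, 0.2, -1.1]
gripper_width: 0.389
```

```bash
python3 go.py 0.562 0.102 0.24 90.6
```

```text
t 47.45 p [ 0.6231 -0.1473  0.2505] F [-0.5  0.2 -1.1] w 0.389
[[0.9683, 0.2495, 0.009], [0.2495, -0.9684, -0.0038], [0.0078, 0.006, -1.0]] q [-0.406  0.399  1.258  0.     1.475  0.913]
shift [0.0075, -0.6417, 0.0225] turn [0.0016, -0.0004, -0.2115] dist mm 257 deg 76.2 yaw now 14.45
```

Request:
carry_out([
  [[0.001,-0.06,0.0],[0,0,-0.018],0.0],
  [[0.002,-0.12,0.0],[0,0,-0.036],0.0],
  [[0.003,-0.18,0.0],[0,0,-0.054],0.0],
  [[0.004,-0.24,0.0],[0,0,-0.072],0.0],
  [[0.005,-0.3,0.0],[0,0,-0.09],0.0],
  [[0.006,-0.36,0.01],[0,0,-0.108],0.0],
  [[0.007,-0.42,0.01],[0,0,-0.126],0.0],
  [[0.007,-0.49,0.02],[0,0,-0.144],0.0],
  [[0.007,-0.56,0.02],[0,0,-0.162],0.0],
  [[0.0075,-0.62,0.022],[0,0,-0.18],0.0],
  [[0.0075,-0.6417,0.022],[0,0,-0.198],0.0],
  [[0.0075,-0.6417,0.022],[0,0,-0.2115],0.0],
])

```text
clock: 48.45
position: [0.5582, 0.1054, 0.2346]
tcp_rot: [[-0.019, 1.0, -0.002], [1.0, 0.019, 0.001], [0.001, -0.002, -1.0]]
force: [-0.3, -0.1, -1.5]
gripper_width: 0.385
```

Request:
carry_out([
  [[0,0,0],[0,0,0],0.0],
  [[0,0,0],[0,0,0],0.0],
  [[0,0,0],[0,0,0],0.0],
])

```text
clock: 48.7
position: [0.5597, 0.1024, 0.2355]
tcp_rot: [[-0.007, 1.0, -0.0], [1.0, 0.007, -0.0], [-0.0, -0.0, -1.0]]
force: [-0.6, -0.6, -1.7]
gripper_width: 0.386
```

```bash
python3 go.py 0.562 0.102 0.152 90.6
python3 - <<'E'
from h import *
f=grab('wrist','w38')
E
```

```text
t 48.7 p [0.5597 0.1024 0.2355] F [-0.6 -0.6 -1.7] w 0.386
[[-0.0071, 1.0, -0.0004], [1.0, 0.0071, -0.0005], [-0.0005, -0.0004, -1.0]] q [-0.015  0.283  1.461 -0.     1.398 -0.022]
shift [-0.001, 0.0057, 0.2087] turn [-0.0001, 0.0001, -0.0005] dist mm 84 deg 0.2 yaw now 90.41
```

View pics/w38.png

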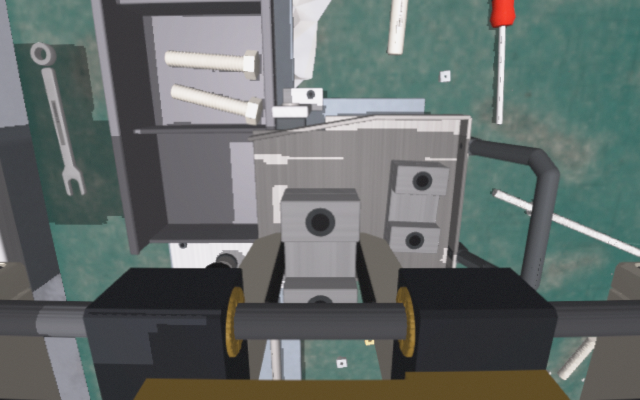

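Request:
carry_out([
  [[0,0.004,0.06],[0,0,0],0.0],
  [[0,0.004,0.12],[0,0,0],0.0],
  [[0,0.004,0.17],[0,0,0],0.0],
  [[0,0.004,0.2],[0,0,0],0.0],
  [[0,0.004,0.207],[0,0,0],0.0],
  [[0,0.004,0.207],[0,0,0],0.0],
  [[0,0.004,0.207],[0,0,0],0.46],
  [[0,0.004,0.207],[0,0,0],0.46],
  [[0,0.004,0.15],[0,0,0],0.46],
  [[0,0.004,0.06],[0,0,0],0.46],
  [[0,0.004,-0.04],[0,0,0],0.46],
  [[0,0.004,-0.08],[0,0,0],0.46],
])

```text
clock: 49.75
position: [0.564, 0.1028, 0.2754]
tcp_rot: [[-0.01, 1.0, 0.011], [1.0, 0.01, -0.0], [-0.001, 0.011, -1.0]]
force: [1.0, -0.4, 0.2]
gripper_width: 0.461
```

```bash
python3 go.py 0.6885 0.103 0.262 90
python3 - <<'E'
from h import *
f=grab('wrist','w39')
E
```

```text
t 49.75 p [0.564  0.1028 0.2754] F [ 1.  -0.4  0.2] w 0.461
[[-0.0099, 0.9999, 0.011], [1.0, 0.0099, -0.0005], [-0.0006, 0.011, -0.9999]] q [-0.014  0.263  1.391 -0.     1.476 -0.024]
shift [-0.0026, 0.311, 0.037] turn [0.0018, 0.0001, 0.0016] dist mm 125 deg 0.9 yaw now 90.57
```

View pics/w39.png

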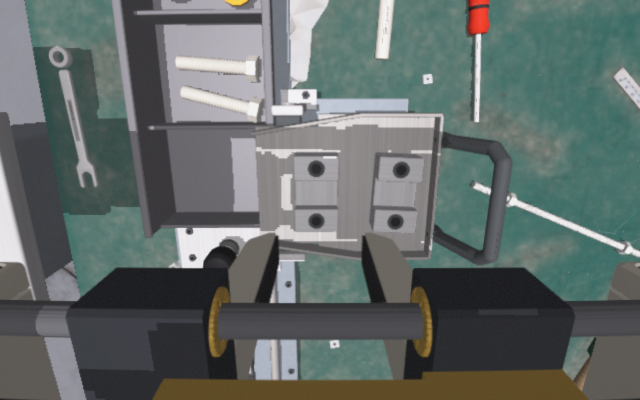

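Request:
carry_out([
  [[0,0.06,0.0],[0,0,0],0.4],
  [[0,0.13,0.0],[0,0,0],0.4],
  [[0,0.2,0.0],[0,0,0],0.4],
  [[0,0.26,0.01],[0,0,0],0.4],
  [[-0.001,0.305,0.03],[0,0,0],0.4],
  [[-0.001,0.311,0.03],[0,0,0],0.4],
  [[-0.001,0.311,0.03],[0,0,0],0.4],
  [[-0.001,0.311,0.03],[0,0,0],0.4],
])

```text
clock: 50.47
position: [0.6855, 0.1037, 0.2569]
tcp_rot: [[-0.01, 1.0, 0.001], [1.0, 0.01, -0.0], [-0.0, 0.001, -1.0]]
force: [0.7, 0.3, -0.7]
gripper_width: 0.397
```

```bash
python3 go.py 0.6885 0.103 0.193 90.3
```

```text
t 50.47 p [0.6855 0.1037 0.2569] F [ 0.7  0.3 -0.7] w 0.397
[[-0.0101, 0.9999, 0.0007], [0.9999, 0.0101, -0.0004], [-0.0004, 0.0007, -1.0]] q [-0.01   0.506  1.077 -0.     1.558 -0.02 ]
shift [-0.0018, 0.0075, 0.1597] turn [0.0001, 0.0001, 0.0008] dist mm 64 deg 0.3 yaw now 90.58
```

Request:
carry_out([
  [[0,0.0075,0.04],[0,0,0],0.4],
  [[0,0.0075,0.08],[0,0,0],0.4],
  [[0,0.0075,0.12],[0,0,0],0.4],
  [[0,0.0075,0.159],[0,0,0],0.4],
  [[0,0.0075,0.159],[0,0,0],0.4],
  [[0,0.0075,0.159],[0,0,0],0.0],
  [[0,0.0075,0.159],[0,0,0],0.0],
  [[0,0.0075,0.159],[0,0,0],0.0],
  [[0,0.0075,0.159],[0,0,0],0.0],
  [[0,0.0075,0.159],[0,0,0],0.0],
])

```text
clock: 51.3
position: [0.6885, 0.1037, 0.1944]
tcp_rot: [[-0.01, 1.0, 0.001], [1.0, 0.01, -0.0], [-0.001, 0.001, -1.0]]
force: [-1.9, -1.1, 2.4]
gripper_width: 0.112
```

Request:
carry_out([
  [[0,-0.01,-0.018],[0,0,0],0.0],
  [[0,-0.02,-0.037],[0,0,0],0.0],
  [[0,-0.033,-0.054],[0,0,0],0.0],
  [[0,-0.045,-0.071],[0,0,0],0.0],
  [[0,-0.058,-0.087],[0,0,0],0.0],
  [[0,-0.072,-0.103],[0,0,0],0.0],
  [[0,-0.087,-0.117],[0,0,0],0.0],
  [[0,-0.103,-0.131],[0,0,0],0.0],
  [[0,-0.119,-0.144],[0,0,0],0.0],
  [[0,-0.136,-0.157],[0,0,0],0.0],
])

```text
clock: 52.13
position: [0.6358, 0.1031, 0.2582]
tcp_rot: [[-0.01, 1.0, 0.007], [1.0, 0.01, -0.0], [-0.0, 0.007, -1.0]]
force: [6.2, -0.3, 1.7]
gripper_width: 0.105
```

Request:
carry_out([
  [[0,-0.018,-0.011],[0,0,0],0.0],
  [[0,-0.036,-0.022],[0,0,0],0.0],
  [[0,-0.054,-0.032],[0,0,0],0.0],
  [[0,-0.073,-0.041],[0,0,0],0.0],
  [[0,-0.093,-0.049],[0,0,0],0.0],
  [[0,-0.112,-0.056],[0,0,0],0.0],
  [[0,-0.133,-0.061],[0,0,0],0.0],
  [[0,-0.153,-0.066],[0,0,0],0.0],
  [[0,-0.17,-0.069],[0,0,0],0.0],
  [[0,-0.17,-0.069],[0,0,0],0.0],
  [[0,-0.17,-0.069],[0,0,0],0.0],
  [[0,-0.17,-0.069],[0,0,0],0.0],
])

```text
clock: 53.13
position: [0.5673, 0.1023, 0.2864]
tcp_rot: [[-0.01, 1.0, 0.007], [1.0, 0.01, -0.001], [-0.001, 0.007, -1.0]]
force: [2.7, -0.6, 8.2]
gripper_width: 0.108
```

Run:
```python
from h import *
st()
f=grab('wrist','w40')
```

```text
t 53.13 p [0.5673 0.1023 0.2864] F [ 2.7 -0.6  8.2] w 0.108
[[-0.0102, 0.9999, 0.0065], [0.9999, 0.0102, -0.0007], [-0.0008, 0.0065, -1.0]] q [-1.500e-02  2.680e-01  1.359e+00 -1.000e-03  1.509e+00 -2.500e-02]
```

View pics/w40.png

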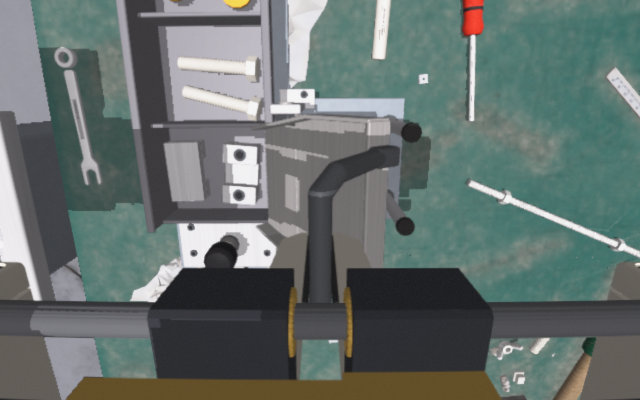

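Request:
carry_out([
  [[0,0.02,0.003],[0,0,0],0.0],
  [[0,0.04,0.008],[0,0,0],0.0],
  [[0,0.0585,0.0135],[0,0,0],0.0],
  [[0,0.078,0.021],[0,0,0],0.0],
  [[0,0.098,0.028],[0,0,0],0.0],
  [[0,0.117,0.037],[0,0,0],0.0],
  [[0,0.135,0.047],[0,0,0],0.0],
  [[0,0.153,0.058],[0,0,0],0.0],
  [[0,0.171,0.069],[0,0,0],0.0],
  [[0,0.188,0.082],[0,0,0],0.0],
  [[0,0.204,0.0945],[0,0,0],0.0],
  [[0,0.204,0.0945],[0,0,0],0.0],
])

```text
clock: 54.18
position: [0.6498, 0.1033, 0.244]
tcp_rot: [[-0.01, 1.0, 0.001], [1.0, 0.01, -0.0], [-0.0, 0.001, -1.0]]
force: [3.5, 0.0, 3.5]
gripper_width: 0.11
```

Request:
carry_out([
  [[0,0.015,0.014],[0,0,0],0.0],
  [[0,0.0305,0.0288],[0,0,0],0.0],
  [[0,0.045,0.044],[0,0,0],0.0],
  [[0,0.058,0.0605],[0,0,0],0.0],
  [[0,0.07,0.077],[0,0,0],0.0],
  [[0,0.082,0.095],[0,0,0],0.0],
  [[0,0.093,0.113],[0,0,0],0.0],
  [[0,0.103,0.131],[0,0,0],0.0],
  [[0,0.103,0.131],[0,0,0],0.0],
])

```text
clock: 54.93
position: [0.6884, 0.1035, 0.1916]
tcp_rot: [[-0.01, 1.0, -0.003], [1.0, 0.01, -0.001], [-0.001, -0.003, -1.0]]
force: [-2.5, -0.3, -2.8]
gripper_width: 0.111
```

Request:
carry_out([
  [[0,0,0],[0,0,0],0.35],
  [[0,0,0],[0,0,0],0.35],
  [[0,0,0],[0,0,0],0.35],
  [[0,0,-0.06],[0,0,0],0.35],
  [[0,0,-0.14],[0,0,0],0.35],
  [[0,0,-0.22],[0,0,0],0.35],
  [[0,-0.08,-0.25],[0,0,0],0.35],
  [[0,-0.16,-0.25],[0,0,0],0.35],
  [[0,-0.24,-0.25],[0,0,0],0.35],
  [[0,-0.32,-0.25],[0,0,0],0.35],
  [[0,-0.34,-0.25],[0,0,0],0.35],
  [[0,-0.34,-0.25],[0,0,0],0.35],
])

```text
clock: 55.93
position: [0.552, 0.1026, 0.2946]
tcp_rot: [[-0.011, 1.0, 0.003], [1.0, 0.011, -0.0], [-0.0, 0.003, -1.0]]
force: [-0.2, 0.0, 0.5]
gripper_width: 0.35
```

```bash
python3 - <<'E'
from h import *
st()
f=grab('wrist','w41')
print('handle',np.round(deproj(f,[(517,200),(512,180)]),4))
E
python3 go.py 0.42 -0.3 0.3 45
```

```text
t 55.93 p [0.552  0.1026 0.2946] F [-0.2  0.   0.5] w 0.35
[[-0.0106, 0.9999, 0.0035], [0.9999, 0.0106, -0.0004], [-0.0005, 0.0035, -1.0]] q [-0.015  0.239  1.377 -0.     1.522 -0.025]
handle [[0.822  0.0481 0.0127]
 [0.8179 0.073  0.    ]]
t 55.98 p [0.5536 0.1024 0.2943] F [ 0.1 -0.7 -0.5] w 0.352
[[-0.0102, 0.9999, 0.0041], [0.9999, 0.0102, -0.0005], [-0.0005, 0.0041, -1.0]] q [-0.015  0.241  1.375 -0.     1.521 -0.025]
shift [-1.0024, -0.3442, -0.0151] turn [0.0007, -0.0002, 0.1266] dist mm 424 deg 45.6 yaw now 90.59
```

View pics/w41.png

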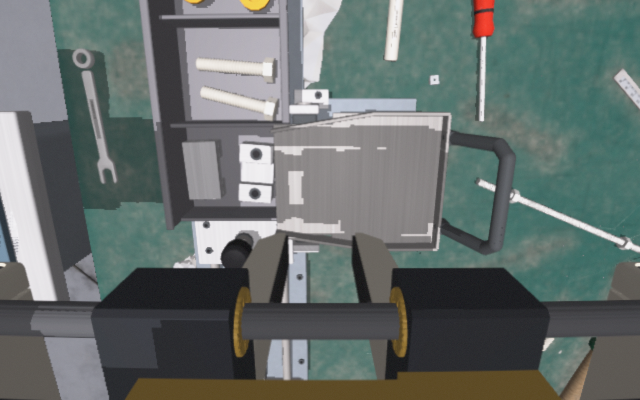

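Request:
carry_out([
  [[-0.06,-0.02,-0.01],[0,0,0.01],0.35],
  [[-0.13,-0.04,-0.01],[0,0,0.02],0.35],
  [[-0.21,-0.07,-0.01],[0,0,0.03],0.35],
  [[-0.29,-0.1,-0.01],[0,0,0.045],0.35],
  [[-0.38,-0.13,-0.01],[0,0,0.06],0.35],
  [[-0.47,-0.16,-0.01],[0,0,0.07],0.35],
  [[-0.56,-0.19,-0.01],[0,0,0.08],0.35],
  [[-0.65,-0.22,-0.01],[0,0,0.09],0.35],
  [[-0.74,-0.25,-0.01],[0,0,0.1],0.35],
  [[-0.83,-0.28,-0.01],[0,0,0.11],0.35],
  [[-0.91,-0.31,-0.01],[0,0,0.12],0.35],
  [[-0.98,-0.34,-0.01],[0,0,0.126],0.35],
])

```text
clock: 56.98
position: [0.4217, -0.295, 0.297]
tcp_rot: [[0.708, 0.707, 0.002], [0.707, -0.708, -0.002], [0.0, 0.003, -1.0]]
force: [0.4, 0.5, 0.6]
gripper_width: 0.35
```

Request:
carry_out([
  [[-0.1,-0.25,0],[0,0,0],0.35],
  [[-0.1,-0.25,0],[0,0,0],0.35],
  [[-0.1,-0.25,0],[0,0,0],0.35],
  [[-0.1,-0.25,0],[0,0,0],0.35],
  [[-0.1,-0.25,0],[0,0,0],0.35],
])

```text
clock: 57.4
position: [0.3227, -0.2505, 0.2976]
tcp_rot: [[0.706, 0.708, 0.003], [0.708, -0.706, -0.002], [0.0, 0.004, -1.0]]
force: [0.9, 0.5, 0.2]
gripper_width: 0.353
```

Run:
```python
from h import *
st()
f=grab('top','t9')
print('handle',np.round(deproj(f,[(165+250/3.2,90+190/3)]),4))
im=f['image'][90:290,165:415]
cv2.imwrite('pics/t9z.png',cv2.resize(im,None,fx=3.2,fy=3,interpolation=cv2.INTER_CUBIC)[:600])
u=proj(f,[[.46,.0075,.115]])[0]; print(u)
ys,xs=np.mgrid[int(u[1])-10:int(u[1])+10,int(u[0])-10:int(u[0])+10]
P=deproj(f,np.c_[xs.ravel(),ys.ravel()]); k=(P[:,2]>.108)&(P[:,2]<.135)&(np.hypot(P[:,0]-.46,P[:,1]-.0075)<.025); print('knob',k.sum(),P[k].mean(0))
```

```text
t 57.4 p [ 0.3227 -0.2505  0.2976] F [0.9 0.5 0.2] w 0.353
[[0.7057, 0.7085, 0.0026], [0.7085, -0.7057, -0.0023], [0.0002, 0.0035, -1.0]] q [-9.360e-01 -5.400e-02  1.697e+00  1.000e-03  1.495e+00 -1.520e-01]
handle [[ 0.7529  0.1415 -0.0026]]
[277.75102715 231.41719669]
knob 83 [0.45726398 0.00521903 0.11346121]
```

View pics/t9z.png

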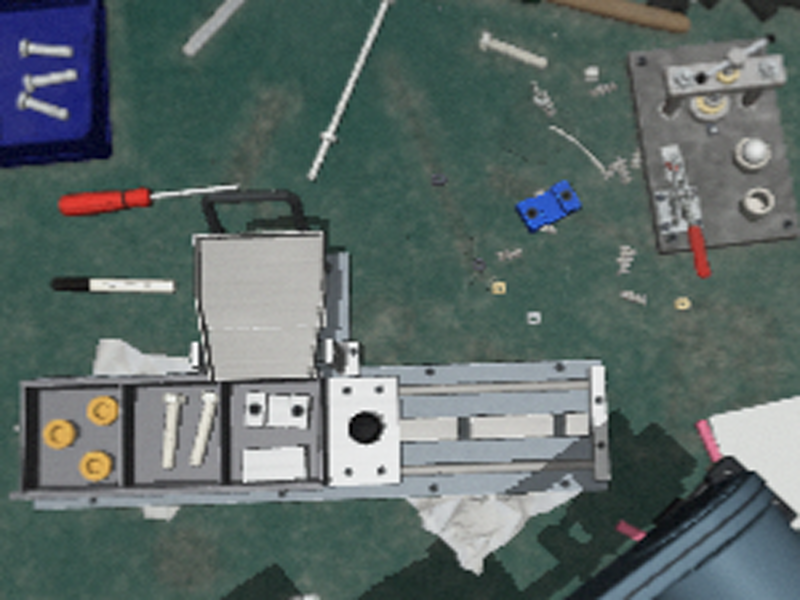

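```bash
python3 -c "
from h import *
print(order.close_job()); st()"
```

```text
the job is handed in; nothing more can be done
None
the job is handed in; nothing more can be done
```

The job is done and handed in at about 57 s of the 210 s. Only two white nylon bolts and two aluminium blocks lay beside the slide. I found no third of either in the camera views.

- **Bolts:** I moved the box on one notch, laid both bolts on the tray and tipped them in together by its handle. They first caught upright against the lip. One fell flat by itself. I had to reach in with the gripper and pull the other down by its head so it lies flat in the middle compartment.
- **Clamp blocks:** I moved on one more notch and tipped both blocks into the last compartment. One landed upside down.

The last camera pictures show:

- **Compartments:** three bushings, two bolts and two blocks, each sort in its own compartment.
- **Pin:** the knob top measured 113.5 mm above the bench, the same as at the start, so the pin is home. The knob has travelled about 0.2 m, which puts it in the last notch.
- **Tray:** it looks level and empty. My depth reading on the handle missed the bar, so I judged the level by eye.
- **Other things:** the marker, screwdriver, blue block, mallet-side bolt and binned bolts have not moved. The arm partly hid the pink bolts and fully hid the tape measure in the last picture. I never worked right beside the tape measure or the second pink bolt. The fingers came within about 3 cm of the other pink bolt.

The wrist and top cameras disagreed by about 3 mm on the knob's position, but both grips held.

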